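Reverse the ratchet and clamp the lens mount

ROBOT

A 7-joint arm with a two-finger parallel gripper is mounted at the origin on the work surface. World frame = base frame: x ahead of the robot, y to its left, z up, the work surface at z = 0. Lengths are in m, angles in rad, forces in N, time in s.
With the tool pointing down it reaches from about 0.4 to 0.925 m from the base axis. Payload 5.6 kg.
Tool frame: the origin (TCP) lies on the centre line of the jaws, within the pads' length; the fingertips stand 11 mm ahead of it and the grasp point (between the pads) lies 8 mm behind it (r.tip_extent is the distance from the TCP to the fingertips, in m); y points along the fingers, x is the direction in which the jaws open and shut, and the axes are right-handed (so a half turn about y gives the same grasp; the last joint's range is limited). The gripper opens to 85 mm and grips with 20 to 120 N. Pads are 22 mm wide; open, the fingers measure 114 mm over their backs; the gripper's body (76 mm by 85 mm) begins 54 mm behind the grasp point. The pads swing forward as they close: fully open they stand 13 mm farther back than shut.
Start: joints at [-1.167, 0.468, -0.012, 1.603, 0.006, 1.071, -0.056], TCP at [0.281, 0.586, 0.242] pointing down, gripper open.
Joint ranges: [-2.53, 2.53], [-0.31, 2.02], [-1.57, 1.55], [0.28, 2.44], [-1.29, 4.43], [0.15, 1.84], [-2.92, 2.92]. Speed limits (rad/s): [2.57, 2.57, 3.14, 3.14, 3.14, 3.14, 3.14].

INTERFACE

Orientations are given as [roll, pitch, yaw] about the fixed x, y, z axes, in that order (R = Rz(yaw) Ry(pitch) Rx(roll)).
In Python, from plant import monitor, optics, job, r gives the robot as it stands.
- The arm moves only by the tool apply_moves, never from a script. Its argument "motion" is a list of rows, each a list of 6 numbers: the shift along the world's x, y, z scaled (see below), then the turn, a rotation vector about the world's x, y, z scaled (see below). A call has 1 to 10 rows; each row shifts and turns the commanded pose from where the row before left it; what a row does not reach is not made up. The controller multiplies each number of a shift by 250 mm and each number of a turn by 90 degrees. A row lasts 1/12 s, in which the tool goes at most 41.7 mm and 7.16 degrees, less where a joint would pass 70% of its speed; a pose out of reach is approached as far as the arm can. A call with a number of a shift or a turn outside -1 to 1 is refused whole. A call with a gripper value outside its range is refused whole. "fingers" is the opening, from -1 (shut) to 1 (fully open), so that 0 is half open, set as the call begins (left out, the last holds). The fingers move at their own pace and stop on an object; "squeeze" is the grip in N (left out, the last holds). Time passes only in rows, so rows that do not move let the fingers close. It gives the time, the measured TCP pose, the force and the opening at its end, in the units of the state.
- monitor.sense(): the state, without advancing time (a new reading comes with each control period).
- optics.grab_frame(name): name is "scene" or "top" or "wrist"; returns a dict with "pixels" (384x512x3 uint8, red, green, blue), "camera_matrix" (3x3 intrinsics, pixels), "extrinsics" (4x4, takes a point from camera to world coordinates). Camera axes: x right, y up, looking along -z (the intrinsics and any distortion apply to the point x, -y, -z); pixel columns grow to the right and rows downward; lengths in m; the calibration is good to about 2 mm. A picture is of the moment at which its call begins. There is no depth.
- job.job_done(): hands the job in, once; it reports no verdict.
The state is a dict: "time": time; "q": joint angles; "joint_velocities": joint speeds; "tau": joint torques, N m; "eef_pos": TCP position; "eef_rot": TCP orientation; "contact_force": force on the tool from outside, world axes, zero at the start; "torque": the same for the moment, N m; "grip_width": opening from 0.0 (shut) to 1.0 (fully open).
Only numpy, scipy, OpenCV 4.12 (cv2) and the standard library are available. Lean on these libraries where they do the work, as an engineer would, in place of code of your own. Each camera call takes 0.05 s, during which the arm holds its last target.

TASK

The lens mount stands loose between the jaws of the green bench clamp, and the clamp's ratchet handle is set to loosen. Flip the red direction lever on the handle over to the tightening side (clockwise seen from above), then work the handle clockwise, with as many back-and-forth strokes as it takes, until the mount is held snug between both jaws; stop as soon as it is firm, because overtightening crushes it. Let go of the handle, and do not disturb the other things on the bench.

Things in the scene. Friction and masses are not known exactly. Their poses are not given: they have to be found in the camera images.
- clamp: Green bench clamp, fixed to the bench. Origin on the vertical axis of its clamp bolt, at bench height. Base plate 90 mm (x) by 250 mm (y from -50 to +200 mm), 12 mm thick; a block 70 x 80 mm, 40 mm high, stands round the origin and carries the bolt. The ratchet handle points to the clamp's -x side; jaws and mount lie to its +y side. z is up.
- bolt: The clamp bolt with its toothed wheel under the ratchet head (round, radius 30 mm, top 68 mm above the bench) and a brass hexagon on top (to 80 mm). Origin on its axis, 43 mm above the bench. Turned clockwise it moves the jaw 20 mm per rad towards the mount; its friction holds it when the handle is let go or swung back, and at rest hides part of the push.
- handle (a joint): Angle of the steel ratchet handle about the bolt, rad, positive anticlockwise seen from above; 0: along the clamp's -x; stops at -0.75 and +0.75. It stays where left (about 1.5 N to move at the grip). 16 teeth: up to 0.39 rad of empty travel before it bites after a reversal. With the lever set to tighten, clockwise motion turns the bolt and anticlockwise it clicks back freely.
- grip_top (a point): Centre of the top of the upright black grip post at the handle's end: diameter 20 mm, 140 mm from the bolt axis, top 118 mm above the bench, 50 mm above the bar (22 mm wide). Push needed at the grip, square to the handle: 5 to 6 N while the jaw runs free; it climbs once the mount meets both jaws, about 0.5 N per mm. Stop at about 10 N. Under 8 N it is not snug; over 14 N the mount is crushed.
- pawl (a joint): Angle of the red direction lever relative to the handle, rad, positive anticlockwise from above; stops at -0.32, +0.32. Pushed past 0 it springs to the other side by itself. Positive (at the start): the handle drives anticlockwise, loosening. Negative: it drives clockwise, tightening. It rests 0.13 to 0.32 to either side, as the teeth let it, and twitches as the ratchet clicks.
- lever_tip (a point): Top centre of the upright tab of the red lever: 14 mm long (along the handle), 8 mm wide, 28 mm high, top 100 mm above the bench; the bar's top is at 68, the lever's plate at 75 mm. Lever pivot on the handle's centre line, 40 mm from the bolt axis; the tab stands 36 mm farther out and swings 11 mm to either side. Push it sideways, 1 to 2 N; it leans to the side the handle will drive to.
- jaw: Moving jaw: a bright steel face plate 60 mm wide, 8 mm thick, its top 50 mm above the bench, on a rubber-backed dark carriage (24 mm thick in all) that gives 1 mm per 25 N. Origin at the lower edge of its gripping face, which looks to the clamp's +y; it slides along that y when the bolt turns.
- stop: Dark steel fixed jaw with a rubber face, fixed on the clamp plate: 60 mm wide, 20 mm thick (its face 10 mm to the clamp's -y side of its origin), 40 mm high, origin at the centre of its underside, 12 mm above the bench.
- mount: The lens mount, loose on the clamp plate between the jaws: aluminium block 50 mm (x) x 40 mm (y) x 38 mm high with a black lens ring of diameter 32 mm on top (total 48 mm). Origin at the centre of its underside; 0.18 kg. It need not be touched: the jaw pushes it along.
- objective: Bystander: a dark microscope objective standing on the bench, 60 mm high, 38 mm across. Origin at the centre of its foot.
- jar: Bystander: a small jar with a black lid, diameter 52 mm, 65 mm high. Origin at the centre of its foot.
- screwdriver: Bystander: a screwdriver with a blue handle, 160 mm long, lying along its x axis; origin under its middle.
- dimmer: Bystander: a cream lamp control box 75 x 110 mm, 40 mm high, with a dial on top. Origin at the centre of its underside.
Not all that is in view belongs to the job. Leave any orange or purple look-alike of the mount alone.

How it is judged:
By the outcome, as a careful person would: the job done as asked, in the order asked, and still so for the second after the job is handed in, with the robot touching nothing.
It also fails if it takes over 72 s, if anything falls off the work surface, if the arm or the gripper's body presses on something with over 40 N, if the wrist force passes 120 N, or if a joint passes its speed limit or range.

## Working session

There is one attempt and no reset: what is moved stays moved. The work goes in short steps, Python scripts to look and compute and a tool call to move; the robot and the scene stay as the last step left them, time stands still between calls to the robot, and variables do not carry over. Pictures are saved under pics/ and viewed, and the job is handed in when it is done.

Besides the shell and the picture viewer there is one more tool, called after "Request:" as name(argument=value, ...), one argument or row to a line, values as JSON. apply_moves: Moves the arm, as the interface text tells. Its arguments: {"type":"object","properties":{"motion":{"type":"array","items":{"type":"array","items":{"type":"number"}}},"fingers":{"type":"number"},"squeeze":{"type":"number"}},"required":["motion"]}

```bash
mkdir -p pics; ls
cat > h.py <<'E'
from plant import monitor, optics, job, r
import numpy as np, cv2
def grab(n,f):
    d=optics.grab_frame(n); cv2.imwrite('pics/'+f+'.png',d['pixels'][:,:,::-1])
    np.savez('pics/'+f+'.npz',K=d['camera_matrix'],T=d['extrinsics'],p=d['pixels']); return d
def load(f): return np.load('pics/'+f+'.npz')
def px2w(f,u,v,z):
    d=load(f);K=d['K'];T=d['T']
    a=np.linalg.solve(K,[u,v,1]);ray=T[:3,:3]@np.array([a[0],-a[1],-a[2]]);o=T[:3,3]
    return o+ray*(z-o[2])/ray[2]
def w2px(f,p):
    d=load(f);K=d['K'];T=d['T'];c=T[:3,:3].T@(np.array(p)-T[:3,3]);q=K@np.array([c[0],-c[1],-c[2]]);return q[:2]/q[2]
def crop(f,u0,v0,u1,v1,s,o):
    p=load(f)['p'][v0:v1,u0:u1,::-1];cv2.imwrite('pics/'+o+'.png',cv2.resize(p,None,fx=s,fy=s,interpolation=cv2.INTER_CUBIC))
def st():
    s=monitor.sense();print({k:np.round(s[k],3).tolist() for k in('time','q','eef_pos','eef_rot','contact_force','torque','grip_width')})
E
python3 - <<'E'
from h import *
for n in('scene','top','wrist'):
    d=grab(n,n+'0');print(n,np.round(d['camera_matrix'],1).tolist(),np.round(d['extrinsics'],3).tolist(),d.keys())
st();print(r.tip_extent)
E
```

```text
pics
scene [[350.2, 0.0, 254.2], [0.0, 350.2, 193.1], [0.0, 0.0, 1.0]] [[-0.641, -0.511, 0.573, 1.075], [0.767, -0.42, 0.485, 0.445], [-0.008, 0.75, 0.661, 0.688], [0.0, 0.0, 0.0, 1.0]] dict_keys(['pixels', 'camera_matrix', 'extrinsics'])
top [[355.0, 0.0, 251.1], [0.0, 355.0, 191.2], [0.0, 0.0, 1.0]] [[-0.013, 0.996, -0.087, 0.483], [-1.0, -0.01, 0.029, 0.029], [0.028, 0.087, 0.996, 0.984], [0.0, 0.0, 0.0, 1.0]] dict_keys(['pixels', 'camera_matrix', 'extrinsics'])
wrist [[268.1, 0.0, 258.9], [0.0, 268.1, 190.6], [0.0, 0.0, 1.0]] [[0.432, -0.871, -0.234, 0.221], [0.902, 0.416, 0.114, 0.615], [-0.001, -0.261, 0.965, 0.374], [0.0, 0.0, 0.0, 1.0]] dict_keys(['pixels', 'camera_matrix', 'extrinsics'])
{'time': 0.15, 'q': [-1.167, 0.468, -0.012, 1.603, 0.006, 1.071, -0.056], 'eef_pos': [0.281, 0.586, 0.242], 'eef_rot': [-1.571, 0.001, 1.124], 'contact_force': [0.631, 0.917, 0.62], 'torque': [-0.035, -0.015, 0.006], 'grip_width': 0.997}
0.011
```

View pics/scene0.png

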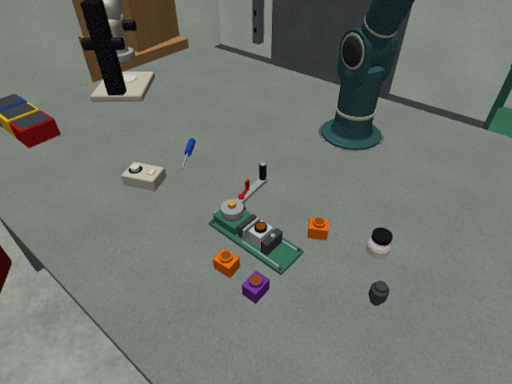

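View pics/top0.png

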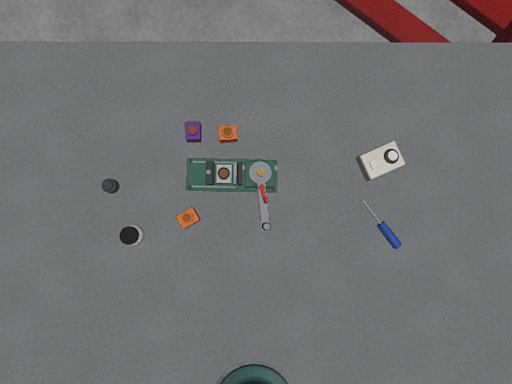

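View pics/wrist0.png

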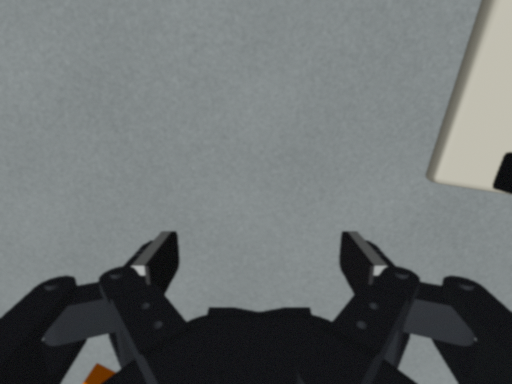

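Run:
```python
from h import *
crop('top0',175,145,295,240,6.6,'top0c'); crop('scene0',190,150,320,280,4.6,'scene0c')
```

```text
(no output)
```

View pics/top0c.png

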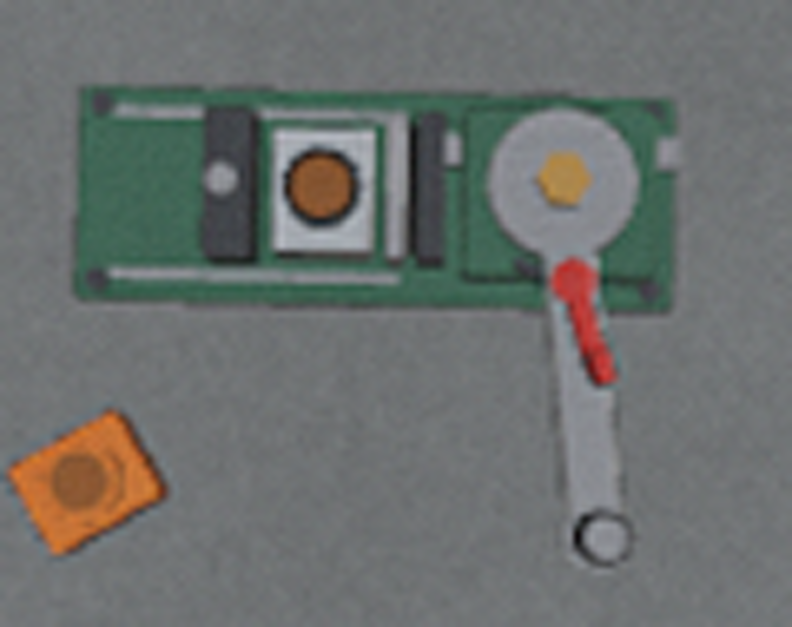

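View pics/scene0c.png

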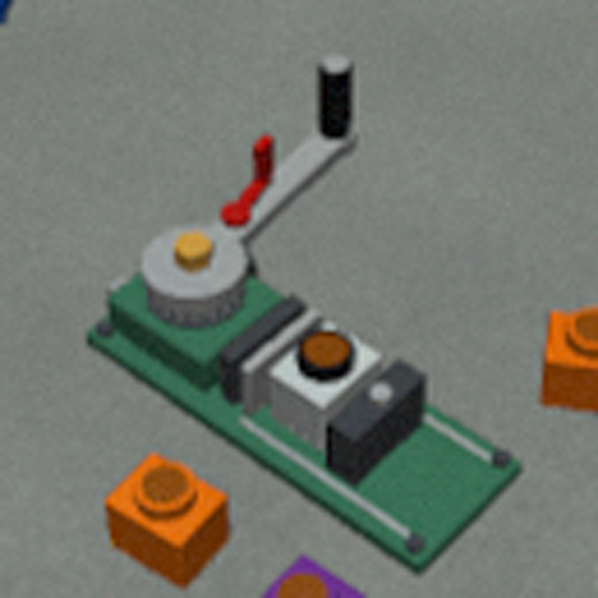

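Run:
```python
from h import *
q=lambda a,b,z:px2w('top0',175+a/6.6-.4,145+b/6.6-.4,z)
B=q(565,179,.08);G=q(605,537,.118);L=q(604,370,.1)
c=[q(*p,.012) for p in((80,87),(677,97),(672,312),(76,300))]
for n,p in zip('BGL',(B,G,L)):print(n,p.round(4))
print(np.round(c,4)); y=c[0]-c[1];y2=c[3]-c[2];print('yaw',np.arctan2(-y[0],y[1]),np.arctan2(-y2[0],y2[1]),np.linalg.norm(y))
h=G-B;print(np.linalg.norm(h[:2]),np.arctan2(-h[1],-h[0]))
l=L-B;print(np.linalg.norm(l[:2]),np.arctan2(-l[1],-l[0]))
# scene check
s=lambda a,b,z:px2w('scene0',190+a/4.6-.4,150+b/4.6-.4,z)
print('scene B',s(193,243,.08),'G',s(336,65,.118),'L',s(264,140,.1))
m=q(322,187,.048);a=q(445,190,.05);print('mount',m,'stop face',q(255,185,.04+.012),'jawface',q(387,187,.05))
st()
```

```text
B [ 0.6125 -0.0219  0.08  ]
G [ 0.4738 -0.0326  0.118 ]
L [ 0.5366 -0.0345  0.1   ]
[[ 0.6627  0.1767  0.012 ]
 [ 0.6566 -0.0735  0.012 ]
 [ 0.5658 -0.0696  0.012 ]
 [ 0.5733  0.1781  0.012 ]]
yaw -0.024519892095312145 -0.030404086492616045 0.2502359698397799
0.13907642085213326 0.07665796128720127
0.07696452150863099 0.1641516255183807
scene B [ 0.61234501 -0.0235098   0.08      ] G [ 0.47350104 -0.03387691  0.118     ] L [ 0.53721174 -0.03571129  0.1       ]
mount [0.61465526 0.07418484 0.048     ] stop face [0.61513534 0.10075642 0.052     ] jawface [0.61414764 0.04802065 0.05      ]
{'time': 0.15, 'q': [-1.167, 0.468, -0.012, 1.603, 0.006, 1.071, -0.056], 'eef_pos': [0.281, 0.586, 0.242], 'eef_rot': [-1.571, 0.001, 1.124], 'contact_force': [0.631, 0.917, 0.62], 'torque': [-0.035, -0.015, 0.006], 'grip_width': 0.997}
```

Request:
apply_moves(
  motion=[
    [0.05, -0.124, 0, 0, 0, 0.028],
    [0.05, -0.124, 0, 0, 0, 0.028],
    [0.05, -0.124, 0, 0, 0, 0.028],
    [0.05, -0.124, 0, 0, 0, 0.028],
    [0.05, -0.124, 0, 0, 0, 0.028],
    [0.05, -0.124, 0, 0, 0, 0.028],
    [0.05, -0.124, 0, 0, 0, 0.028],
    [0.05, -0.124, 0, 0, 0, 0.028],
    [0.05, -0.124, 0, 0, 0, 0.028],
    [0.05, -0.124, 0, 0, 0, 0.028],
  ],
  fingers=-0.3,
)

```text
time: 0.98
eef_pos: [0.4061, 0.2745, 0.2422]
eef_rot: [-1.571, 0.0, 1.566]
contact_force: [1.4, 0.9, 1.4]
grip_width: 0.352
```

Request:
apply_moves(
  motion=[
    [0.05, -0.124, 0, 0, 0, 0],
    [0.05, -0.124, 0, 0, 0, 0],
    [0.05, -0.124, 0, 0, 0, 0],
    [0.05, -0.124, 0, 0, 0, 0],
    [0.05, -0.124, 0, 0, 0, 0],
    [0.05, -0.124, 0, 0, 0, 0],
    [0.05, -0.124, 0, 0, 0, 0],
    [0.05, -0.124, 0, 0, 0, 0],
    [0.05, -0.124, 0, 0, 0, 0],
    [0.05, -0.11, 0, 0, 0, 0],
  ],
)

```text
time: 1.82
eef_pos: [0.5311, -0.0326, 0.2423]
eef_rot: [-1.571, 0.0, 1.563]
contact_force: [1.0, 0.4, -0.5]
grip_width: 0.35
```

Run:
```python
from h import *
grab('wrist','w1');st();print(r.tip_extent)
```

```text
{'time': 1.867, 'q': [-0.213, 0.27, 0.263, 1.902, -0.079, 0.977, 1.64], 'eef_pos': [0.533, -0.039, 0.243], 'eef_rot': [-1.573, 0.004, 1.556], 'contact_force': [1.851, -5.588, 0.748], 'torque': [-0.365, -0.16, -0.052], 'grip_width': 0.347}
0.011
```

View pics/w1.png

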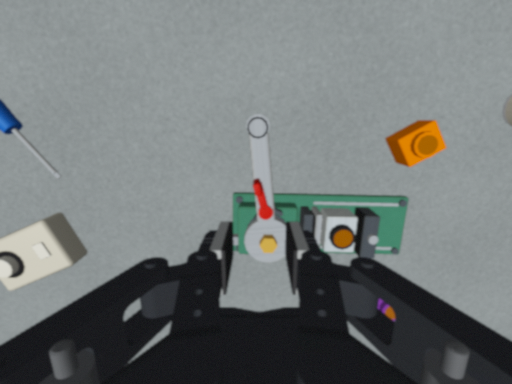

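Request:
apply_moves(
  motion=[
    [0.016, 0.008, -0.075, 0, 0, 0],
    [0, 0, -0.075, 0, 0, 0],
    [0, 0, -0.075, 0, 0, 0],
    [0, 0, -0.075, 0, 0, 0],
    [0, 0, -0.075, 0, 0, 0],
    [0, 0, -0.075, 0, 0, 0],
    [0, 0, -0.075, 0, 0, 0],
    [0, 0, -0.06, 0, 0, 0],
    [0, 0, 0, 0, 0, 0],
    [0, 0, 0, 0, 0, 0],
  ],
)

```text
time: 2.7
eef_pos: [0.5343, -0.0282, 0.0955]
eef_rot: [-1.569, 0.0, 1.564]
contact_force: [0.8, 0.4, -0.3]
grip_width: 0.351
```

Run:
```python
from h import *
grab('wrist','w2');grab('scene','s2');st();crop('w2',130,100,410,300,2.8,'w2c');crop('s2',180,100,340,240,4.5,'s2c')
```

```text
{'time': 2.8, 'q': [-0.181, 0.481, 0.213, 2.0, -0.157, 0.674, 1.695], 'eef_pos': [0.536, -0.028, 0.097], 'eef_rot': [-1.572, -0.0, 1.564], 'contact_force': [0.358, -0.078, 0.123], 'torque': [0.027, 0.033, 0.023], 'grip_width': 0.348}
```

View pics/w2c.png

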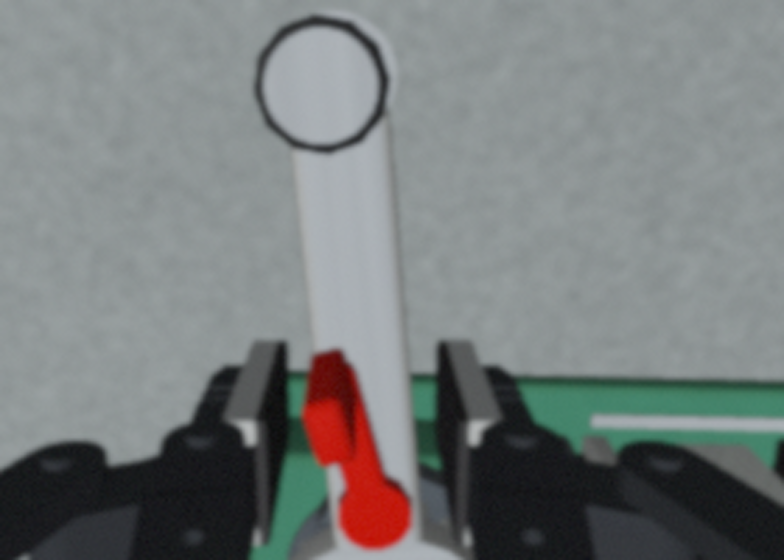

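View pics/s2c.png

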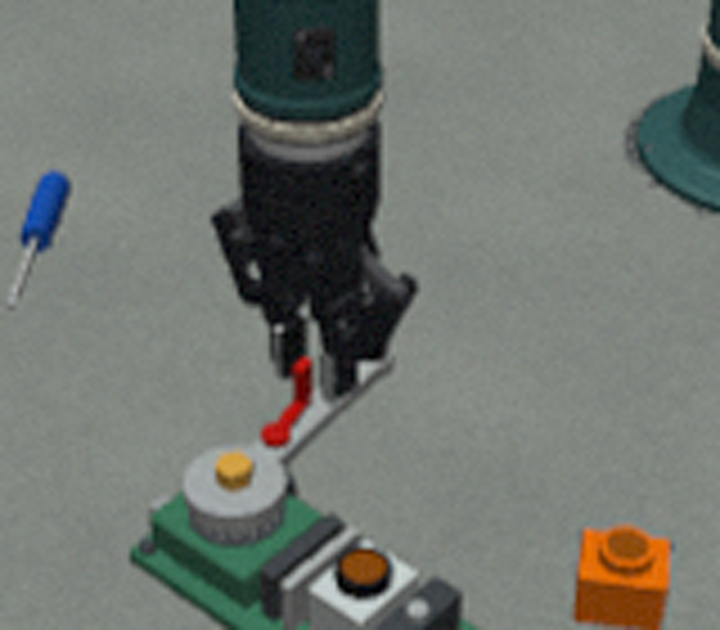

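Request:
apply_moves(
  motion=[
    [0, 0.012, -0.01, 0, 0, 0],
    [0, 0.012, 0, 0, 0, 0],
    [0, 0.012, 0, 0, 0, 0],
    [0, 0.012, 0, 0, 0, 0],
    [0, 0.012, 0, 0, 0, 0],
    [0, 0.008, 0, 0, 0, 0],
    [0, 0, 0, 0, 0, 0],
  ],
)

```text
time: 3.38
eef_pos: [0.535, -0.0112, 0.0937]
eef_rot: [-1.571, 0.0, 1.564]
contact_force: [0.3, -1.5, 0.6]
grip_width: 0.348
```

Run:
```python
from h import *
grab('wrist','w3');st();crop('w3',130,100,410,300,2.8,'w3c')
```

```text
{'time': 3.433, 'q': [-0.211, 0.486, 0.21, 2.003, -0.158, 0.668, 1.664], 'eef_pos': [0.535, -0.011, 0.094], 'eef_rot': [-1.571, 0.0, 1.564], 'contact_force': [0.893, -0.106, 0.253], 'torque': [-0.188, 0.044, 0.008], 'grip_width': 0.346}
```

View pics/w3c.png

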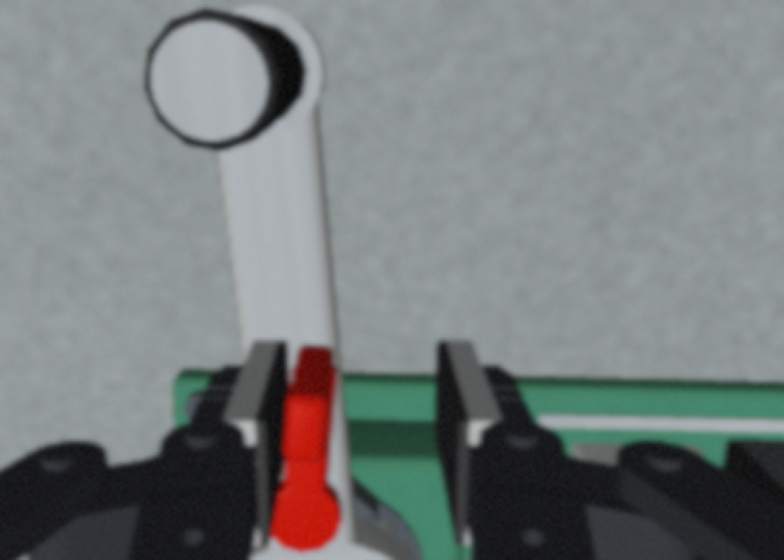

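Request:
apply_moves(
  motion=[
    [0, 0.012, 0, 0, 0, 0],
    [0, 0.012, 0, 0, 0, 0],
    [0, 0, 0, 0, 0, 0],
  ],
)

```text
time: 3.68
eef_pos: [0.535, -0.0047, 0.0936]
eef_rot: [-1.571, -0.0, 1.564]
contact_force: [0.6, -1.4, 1.9]
grip_width: 0.351
```

Request:
apply_moves(
  motion=[
    [0, -0.016, 0, 0, 0, 0],
    [0, -0.016, 0, 0, 0, 0],
    [0, -0.012, 0, 0, 0, 0],
    [0, 0, 0, 0, 0, 0],
  ],
)

```text
time: 4.02
eef_pos: [0.5348, -0.0172, 0.0934]
eef_rot: [-1.571, 0.0, 1.562]
contact_force: [0.4, 0.5, -1.0]
grip_width: 0.35
```

Run:
```python
from h import *
grab('wrist','w4');st();crop('w4',130,100,410,300,2.8,'w4c')
```

```text
{'time': 4.067, 'q': [-0.2, 0.486, 0.21, 2.003, -0.158, 0.668, 1.674], 'eef_pos': [0.535, -0.017, 0.093], 'eef_rot': [-1.571, -0.0, 1.563], 'contact_force': [-0.336, -1.11, 0.305], 'torque': [-0.01, -0.0, 0.038], 'grip_width': 0.352}
```

View pics/w4c.png

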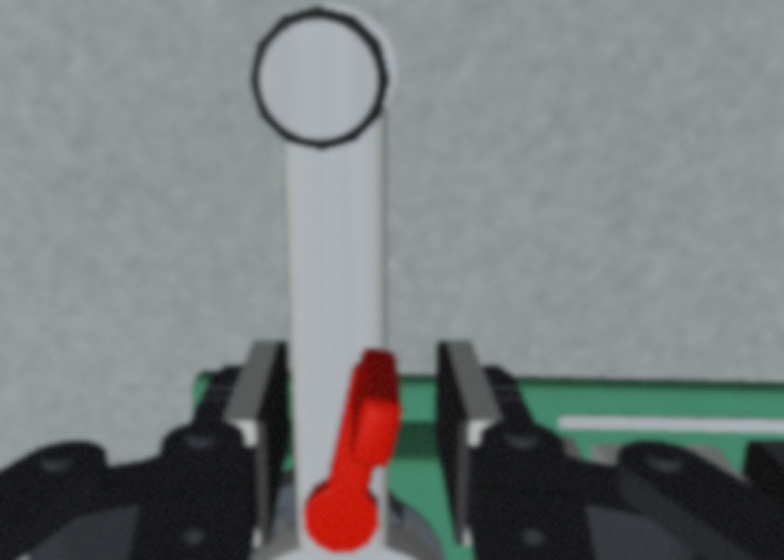

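Request:
apply_moves(
  motion=[
    [0, 0, 0.08, 0, 0, 0],
    [0, 0, 0.08, 0, 0, 0],
    [0, 0, 0.08, 0, 0, 0],
    [-0.08, 0, 0.04, 0, 0, 0],
    [-0.08, 0, 0, 0, 0, 0],
    [-0.08, -0.02, 0, 0, 0, 0],
    [0, 0, 0, 0, 0, 0],
    [0, 0, 0, 0, 0, 0],
  ],
)

```text
time: 4.73
eef_pos: [0.4744, -0.0213, 0.1638]
eef_rot: [-1.571, -0.001, 1.563]
contact_force: [0.6, 0.2, 0.7]
grip_width: 0.352
```

Run:
```python
from h import *
grab('wrist','w5');grab('top','t5');grab('scene','s5');st();crop('t5',175,145,295,240,6.6,'t5c');crop('s5',190,130,320,250,4.6,'s5c')
```

```text
{'time': 4.883, 'q': [-0.235, 0.284, 0.243, 2.101, -0.097, 0.766, 1.633], 'eef_pos': [0.476, -0.021, 0.164], 'eef_rot': [-1.572, -0.0, 1.564], 'contact_force': [0.302, 0.28, -0.999], 'torque': [-0.017, -0.011, -0.011], 'grip_width': 0.348}
```

View pics/w5.png

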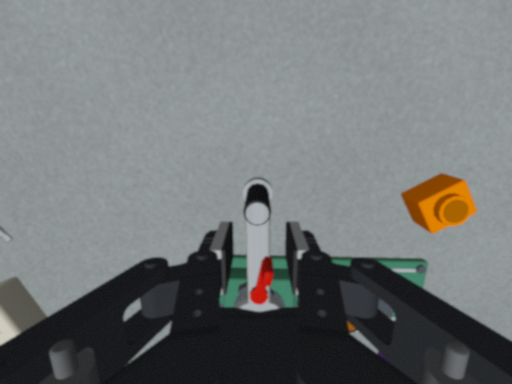

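View pics/s5c.png

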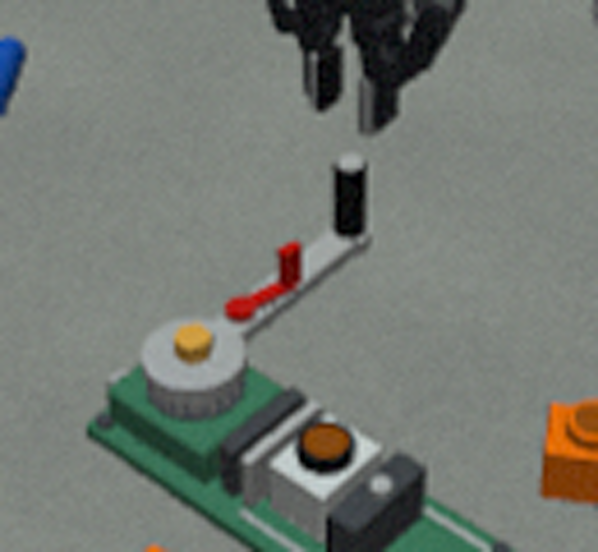

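Run:
```python
from h import *
print('wrist',px2w('w5',257.5,213,.118),'scene',px2w('s5',190+350/4.6-.4,130+161/4.6-.4,.118))
B=np.array([.6124,-.0227])
for g in (px2w('w5',257.5,213,.118),px2w('s5',190+350/4.6-.4,130+161/4.6-.4,.118)):
  h=g[:2]-B;print(np.linalg.norm(h),np.arctan2(-h[1],-h[0]))
```

```text
wrist [ 0.47244343 -0.02185604  0.118     ] scene [ 0.47134212 -0.0250112   0.118     ]
0.13995911809841077 -0.006030073235493665
0.14107681573505237 0.016383296788414478
```

Request:
apply_moves(
  motion=[
    [-0.014, -0.006, -0.03, 0, 0, 0],
    [0, 0, -0.05, 0, 0, 0],
    [0, 0, -0.05, 0, 0, 0],
    [0, 0, -0.05, 0, 0, 0],
    [0, 0, -0.05, 0, 0, 0],
    [0, 0, -0.05, 0, 0, 0],
    [0, 0, -0.02, 0, 0, 0],
    [0, 0, 0, 0, 0, 0],
    [0, 0, 0, 0, 0, 0],
  ],
)

```text
time: 5.63
eef_pos: [0.4713, -0.0229, 0.0882]
eef_rot: [-1.57, 0.0, 1.564]
contact_force: [1.4, 0.1, -0.3]
grip_width: 0.349
```

Request:
apply_moves(
  motion=[
    [0, 0, 0, 0, 0, 0],
    [0, 0, 0, 0, 0, 0],
    [0, 0, 0, 0, 0, 0],
    [0, 0, 0, 0, 0, 0],
  ],
  fingers=-0.44,
  squeeze=40,
)

```text
time: 5.97
eef_pos: [0.4717, -0.0228, 0.089]
eef_rot: [-1.572, -0.0, 1.564]
contact_force: [0.4, -0.5, -0.3]
grip_width: 0.279
```

```bash
cat > arc.py <<'E'
import sys;from h import *
# arc rows from current state: args theta0 theta1 n
B=np.array([.6124,-.0227]);R=.14
def arc(a,b,n):
    t=np.linspace(a,b,n+1);P=B-R*np.c_[np.cos(t),np.sin(t)]
    d=np.diff(P,axis=0)/.25;w=np.degrees(np.diff(t))/90
    for x,k in zip(d,w):print('[%.3f, %.3f, 0, 0, 0, %.3f],'%(x[0],x[1],k),end=' ')
    print()
def th():
    s=monitor.sense();e=np.array(s['eef_pos'][:2])-B;print('theta tcp',np.arctan2(-e[1],-e[0]).round(4),'R',np.linalg.norm(e).round(4))
st();th()
for i in range(1,len(sys.argv),3):arc(float(sys.argv[i]),float(sys.argv[i+1]),int(sys.argv[i+2]))
E
python3 arc.py 0 .54 10 .54 0 20 0 -.7 28;python3 -c "
from h import *
grab('wrist','w6')"
```

```text
{'time': 5.967, 'q': [-0.201, 0.412, 0.212, 2.152, -0.152, 0.59, 1.685], 'eef_pos': [0.472, -0.023, 0.089], 'eef_rot': [-1.572, -0.0, 1.564], 'contact_force': [0.369, -0.498, -0.267], 'torque': [0.034, 0.029, 0.071], 'grip_width': 0.279}
theta tcp 0.0006 R 0.1407
[0.001, -0.030, 0, 0, 0, 0.034], [0.002, -0.030, 0, 0, 0, 0.034], [0.004, -0.030, 0, 0, 0, 0.034], [0.006, -0.030, 0, 0, 0, 0.034], [0.007, -0.029, 0, 0, 0, 0.034], [0.009, -0.029, 0, 0, 0, 0.034], [0.010, -0.028, 0, 0, 0, 0.034], [0.012, -0.028, 0, 0, 0, 0.034], [0.013, -0.027, 0, 0, 0, 0.034], [0.015, -0.026, 0, 0, 0, 0.034], 
[-0.008, 0.013, 0, 0, 0, -0.017], [-0.007, 0.013, 0, 0, 0, -0.017], [-0.007, 0.013, 0, 0, 0, -0.017], [-0.007, 0.014, 0, 0, 0, -0.017], [-0.006, 0.014, 0, 0, 0, -0.017], [-0.006, 0.014, 0, 0, 0, -0.017], [-0.005, 0.014, 0, 0, 0, -0.017], [-0.005, 0.014, 0, 0, 0, -0.017], [-0.005, 0.014, 0, 0, 0, -0.017], [-0.004, 0.015, 0, 0, 0, -0.017], [-0.004, 0.015, 0, 0, 0, -0.017], [-0.003, 0.015, 0, 0, 0, -0.017], [-0.003, 0.015, 0, 0, 0, -0.017], [-0.003, 0.015, 0, 0, 0, -0.017], [-0.002, 0.015, 0, 0, 0, -0.0
[... 399 characters left out ...]
0.016], [0.003, 0.014, 0, 0, 0, -0.016], [0.003, 0.014, 0, 0, 0, -0.016], [0.003, 0.014, 0, 0, 0, -0.016], [0.004, 0.014, 0, 0, 0, -0.016], [0.004, 0.013, 0, 0, 0, -0.016], [0.004, 0.013, 0, 0, 0, -0.016], [0.005, 0.013, 0, 0, 0, -0.016], [0.005, 0.013, 0, 0, 0, -0.016], [0.005, 0.013, 0, 0, 0, -0.016], [0.006, 0.013, 0, 0, 0, -0.016], [0.006, 0.013, 0, 0, 0, -0.016], [0.006, 0.013, 0, 0, 0, -0.016], [0.007, 0.012, 0, 0, 0, -0.016], [0.007, 0.012, 0, 0, 0, -0.016], [0.007, 0.012, 0, 0, 0, -0.016], [0.007, 0.012, 0, 0, 0, -0.016], [0.008, 0.012, 0, 0, 0, -0.016], [0.008, 0.011, 0, 0, 0, -0.016], [0.008, 0.011, 0, 0, 0, -0.016], [0.009, 0.011, 0, 0, 0, -0.016], [0.009, 0.011, 0, 0, 0, -0.016],
```

View pics/w6.png

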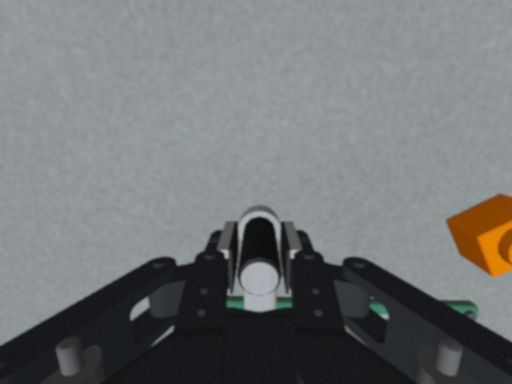

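Request:
apply_moves(
  motion=[
    [0.001, -0.03, 0, 0, 0, 0.034],
    [0.002, -0.03, 0, 0, 0, 0.034],
    [0.004, -0.03, 0, 0, 0, 0.034],
    [0.006, -0.03, 0, 0, 0, 0.034],
    [0.007, -0.029, 0, 0, 0, 0.034],
    [0.009, -0.029, 0, 0, 0, 0.034],
    [0.01, -0.028, 0, 0, 0, 0.034],
    [0.012, -0.028, 0, 0, 0, 0.034],
    [0.013, -0.027, 0, 0, 0, 0.034],
    [0.015, -0.026, 0, 0, 0, 0.034],
  ],
)

```text
time: 6.85
eef_pos: [0.4906, -0.0928, 0.0887]
eef_rot: [-1.571, -0.003, 2.102]
contact_force: [-2.1, 5.3, 3.2]
grip_width: 0.283
```

```bash
python3 - <<'E'
from h import *
st();grab('wrist','w7');grab('top','t7');grab('scene','s7');crop('t7',175,145,295,240,6.6,'t7c');crop('s7',190,130,320,250,4.6,'s7c')
st()
E
python3 arc.py
```

```text
{'time': 6.85, 'q': [0.053, 0.445, 0.082, 2.081, -0.065, 0.62, 2.282], 'eef_pos': [0.491, -0.093, 0.089], 'eef_rot': [-1.571, -0.003, 2.102], 'contact_force': [-2.07, 5.267, 3.152], 'torque': [1.135, 0.424, -0.014], 'grip_width': 0.283}
{'time': 7.0, 'q': [0.053, 0.446, 0.085, 2.08, -0.063, 0.617, 2.278], 'eef_pos': [0.491, -0.095, 0.089], 'eef_rot': [-1.571, 0.0, 2.096], 'contact_force': [-0.153, 0.121, 0.213], 'torque': [-0.023, 0.051, 0.017], 'grip_width': 0.281}
{'time': 7.0, 'q': [0.053, 0.446, 0.085, 2.08, -0.063, 0.617, 2.278], 'eef_pos': [0.491, -0.095, 0.089], 'eef_rot': [-1.571, 0.0, 2.096], 'contact_force': [-0.153, 0.121, 0.213], 'torque': [-0.023, 0.051, 0.017], 'grip_width': 0.281}
theta tcp 0.5369 R 0.1409
```

View pics/w7.png

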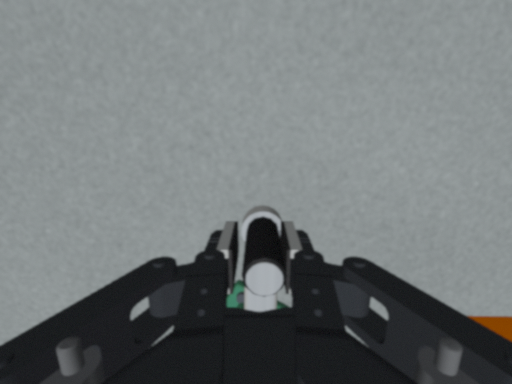

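View pics/s7c.png

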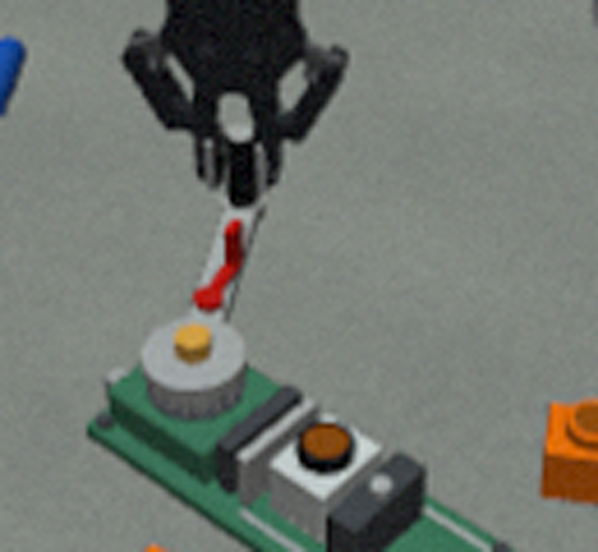

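Request:
apply_moves(
  motion=[
    [-0.008, 0.013, 0, 0, 0, -0.017],
    [-0.007, 0.013, 0, 0, 0, -0.017],
    [-0.007, 0.013, 0, 0, 0, -0.017],
    [-0.007, 0.014, 0, 0, 0, -0.017],
    [-0.006, 0.014, 0, 0, 0, -0.017],
    [-0.006, 0.014, 0, 0, 0, -0.017],
    [-0.005, 0.014, 0, 0, 0, -0.017],
    [-0.005, 0.014, 0, 0, 0, -0.017],
    [-0.005, 0.014, 0, 0, 0, -0.017],
    [-0.004, 0.015, 0, 0, 0, -0.017],
  ],
)

```text
time: 7.83
eef_pos: [0.4768, -0.0618, 0.0887]
eef_rot: [-1.573, 0.003, 1.827]
contact_force: [1.8, -5.0, -2.6]
grip_width: 0.279
```

Request:
apply_moves(
  motion=[
    [-0.004, 0.015, 0, 0, 0, -0.017],
    [-0.003, 0.015, 0, 0, 0, -0.017],
    [-0.003, 0.015, 0, 0, 0, -0.017],
    [-0.003, 0.015, 0, 0, 0, -0.017],
    [-0.002, 0.015, 0, 0, 0, -0.017],
  ],
)

```text
time: 8.25
eef_pos: [0.4727, -0.0432, 0.0887]
eef_rot: [-1.572, 0.003, 1.693]
contact_force: [1.2, -6.3, -1.1]
grip_width: 0.279
```

```bash
python3 arc.py
python3 - <<'E'
from h import *
grab('top','t8');grab('scene','s8');crop('t8',175,145,295,240,6.6,'t8c');crop('s8',190,130,320,250,4.6,'s8c')
E
```

```text
{'time': 8.25, 'q': [-0.135, 0.414, 0.184, 2.146, -0.128, 0.59, 1.833], 'eef_pos': [0.473, -0.043, 0.089], 'eef_rot': [-1.572, 0.003, 1.693], 'contact_force': [1.209, -6.348, -1.081], 'torque': [-1.207, -0.179, -0.031], 'grip_width': 0.279}
theta tcp 0.1455 R 0.1412
```

View pics/t8c.png

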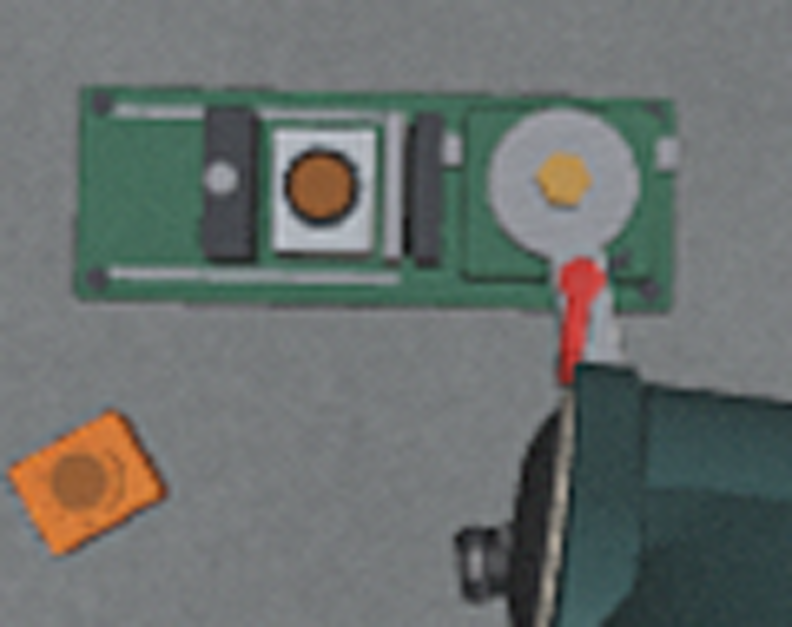

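View pics/s8c.png

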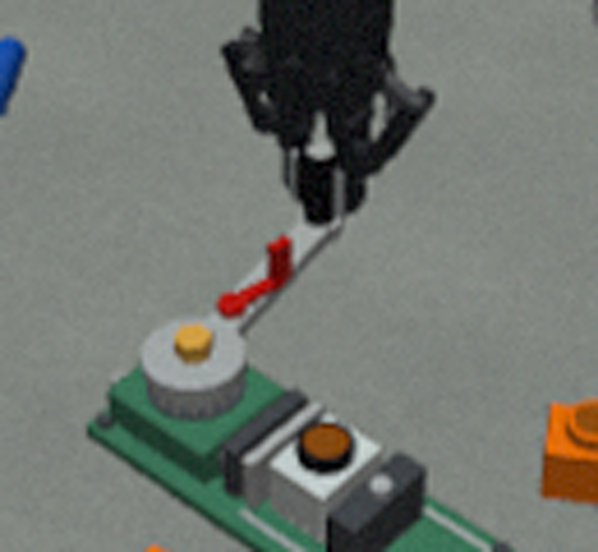

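Request:
apply_moves(
  motion=[
    [-0.002, 0.015, 0, 0, 0, -0.017],
    [-0.001, 0.015, 0, 0, 0, -0.017],
    [-0.001, 0.015, 0, 0, 0, -0.017],
    [-0.001, 0.015, 0, 0, 0, -0.017],
    [0, 0.015, 0, 0, 0, -0.017],
    [0, 0.014, 0, 0, 0, -0.016],
    [0.001, 0.014, 0, 0, 0, -0.016],
    [0.001, 0.014, 0, 0, 0, -0.016],
  ],
)

```text
time: 9.02
eef_pos: [0.4714, -0.0137, 0.0886]
eef_rot: [-1.571, 0.002, 1.485]
contact_force: [-0.2, -4.9, 0.4]
grip_width: 0.283
```

```bash
python3 arc.py
python3 - <<'E'
from h import *
grab('top','t9');grab('scene','s9');crop('t9',175,145,295,240,6.6,'t9c');crop('s9',190,130,320,250,4.6,'s9c')
E
```

```text
{'time': 9.017, 'q': [-0.239, 0.413, 0.232, 2.154, -0.164, 0.591, 1.597], 'eef_pos': [0.471, -0.014, 0.089], 'eef_rot': [-1.571, 0.002, 1.485], 'contact_force': [-0.195, -4.949, 0.353], 'torque': [-1.195, 0.1, -0.032], 'grip_width': 0.283}
theta tcp -0.0641 R 0.1413
```

View pics/t9c.png

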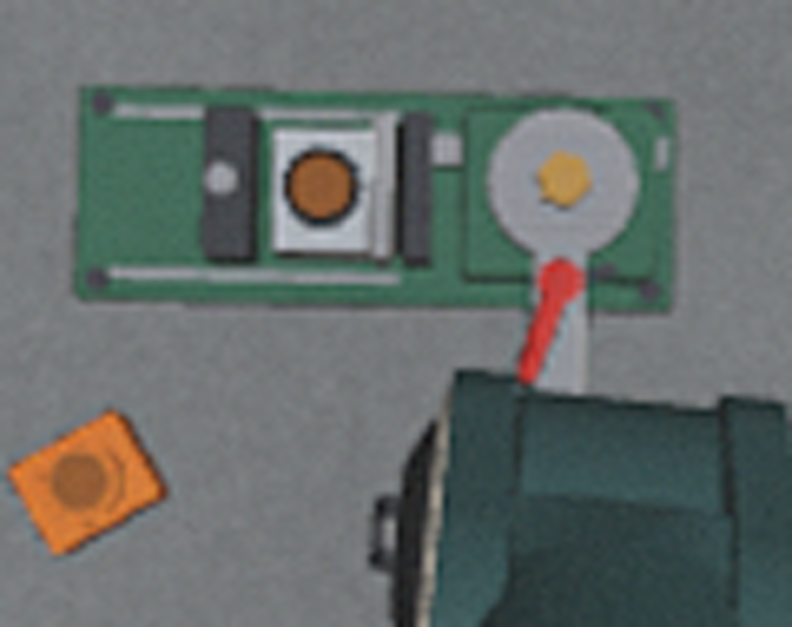

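Request:
apply_moves(
  motion=[
    [0.001, 0.014, 0, 0, 0, -0.016],
    [0.002, 0.014, 0, 0, 0, -0.016],
    [0.002, 0.014, 0, 0, 0, -0.016],
    [0.002, 0.014, 0, 0, 0, -0.016],
    [0.003, 0.014, 0, 0, 0, -0.016],
  ],
)

```text
time: 9.53
eef_pos: [0.4736, 0.0041, 0.0886]
eef_rot: [-1.57, 0.001, 1.361]
contact_force: [-1.6, -6.1, 3.0]
grip_width: 0.281
```

```bash
python3 arc.py -.2 -.6 32
python3 - <<'E'
from h import *
grab('top','t10');crop('t10',175,145,295,240,6.6,'t10c')
st()
E
```

```text
{'time': 9.533, 'q': [-0.3, 0.418, 0.262, 2.151, -0.186, 0.595, 1.456], 'eef_pos': [0.474, 0.004, 0.089], 'eef_rot': [-1.57, 0.001, 1.361], 'contact_force': [-1.6, -6.055, 3.034], 'torque': [-1.256, 0.391, -0.023], 'grip_width': 0.281}
theta tcp -0.1908 R 0.1414
[0.001, 0.007, 0, 0, 0, -0.008], [0.002, 0.007, 0, 0, 0, -0.008], [0.002, 0.007, 0, 0, 0, -0.008], [0.002, 0.007, 0, 0, 0, -0.008], [0.002, 0.007, 0, 0, 0, -0.008], [0.002, 0.007, 0, 0, 0, -0.008], [0.002, 0.007, 0, 0, 0, -0.008], [0.002, 0.007, 0, 0, 0, -0.008], [0.002, 0.007, 0, 0, 0, -0.008], [0.002, 0.007, 0, 0, 0, -0.008], [0.002, 0.007, 0, 0, 0, -0.008], [0.002, 0.007, 0, 0, 0, -0.008], [0.002, 0.007, 0, 0, 0, -0.008], [0.003, 0.007, 0, 0, 0, -0.008], [0.003, 0.006, 0, 0, 0, -0.008], [0.003, 0.006, 0, 0, 0, -0.008], [0.003, 0.006, 0, 0, 0, -0.008], [0.003, 0.006, 0, 0, 0, -0.008], [0.003, 0.006, 0, 0, 0, -0.008], [0.003, 0.006, 0, 0, 0, -0.008], [0.003, 0.006, 0, 0, 0, -0.008], [0.003, 0.006, 0, 0, 0, -0.008], [0.003, 0.006, 0, 0, 0, -0.008], [0.003, 0.006, 0, 0, 0, -0.008], [0.003, 0.006, 0, 0, 0, -0.008], [0.003, 0.006, 0, 0, 0, -0.008], [0.004, 0.006, 0, 0, 0, -0.008], [0.004, 0.006, 0, 0, 0, -0.008], [0.004, 0.006, 0, 0, 0, -0.008], [0.004, 0.006, 0, 0, 0, -0.008], [0.004, 0.006, 0, 0, 0, -0.008], [0.004, 0.006, 0, 0, 0, -0.008], 
{'time': 9.583, 'q': [-0.301, 0.418, 0.261, 2.15, -0.187, 0.595, 1.455], 'eef_pos': [0.474, 0.005, 0.089], 'eef_rot': [-1.57, 0.001, 1.361], 'contact_force': [-1.322, -5.511, 3.935], 'torque': [-1.145, 0.398, -0.035], 'grip_width': 0.282}
```

View pics/t10c.png

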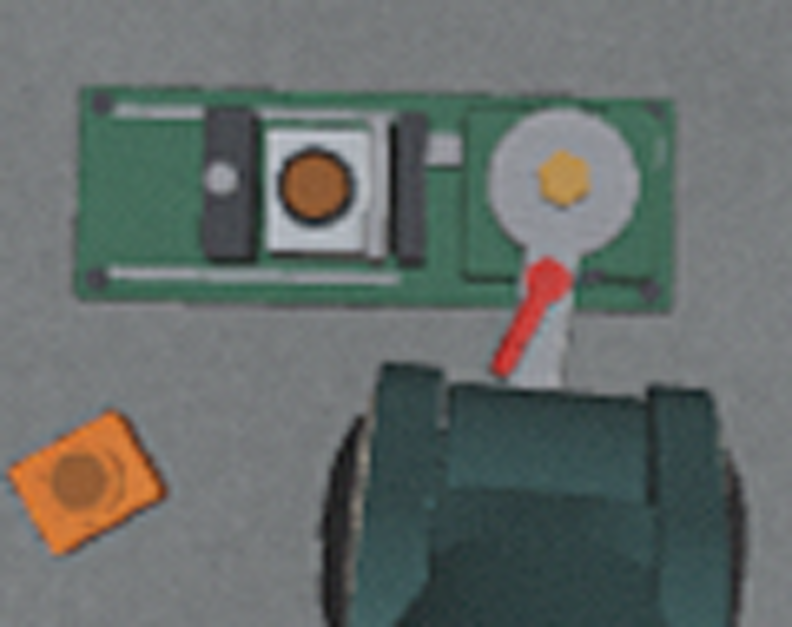

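Request:
apply_moves(
  motion=[
    [0.001, 0.007, 0, 0, 0, -0.008],
    [0.002, 0.007, 0, 0, 0, -0.008],
    [0.002, 0.007, 0, 0, 0, -0.008],
    [0.002, 0.007, 0, 0, 0, -0.008],
    [0.002, 0.007, 0, 0, 0, -0.008],
    [0.002, 0.007, 0, 0, 0, -0.008],
  ],
)

```text
time: 10.08
eef_pos: [0.476, 0.0147, 0.0886]
eef_rot: [-1.569, 0.001, 1.287]
contact_force: [-2.8, -5.5, 4.4]
grip_width: 0.281
```

Request:
apply_moves(
  motion=[
    [0.002, 0.007, 0, 0, 0, -0.008],
    [0.002, 0.007, 0, 0, 0, -0.008],
  ],
)

```text
time: 10.25
eef_pos: [0.477, 0.0182, 0.0886]
eef_rot: [-1.569, 0.001, 1.261]
contact_force: [-3.2, -5.3, 4.8]
grip_width: 0.28
```

```bash
python3 arc.py
python3 - <<'E'
from h import *
grab('top','t11');crop('t11',175,145,295,240,6.6,'t11c')
E
```

```text
{'time': 10.25, 'q': [-0.347, 0.425, 0.285, 2.143, -0.205, 0.601, 1.346], 'eef_pos': [0.477, 0.018, 0.089], 'eef_rot': [-1.569, 0.001, 1.261], 'contact_force': [-3.221, -5.312, 4.807], 'torque': [-1.135, 0.612, -0.029], 'grip_width': 0.28}
theta tcp -0.2933 R 0.1415
```

View pics/t11c.png

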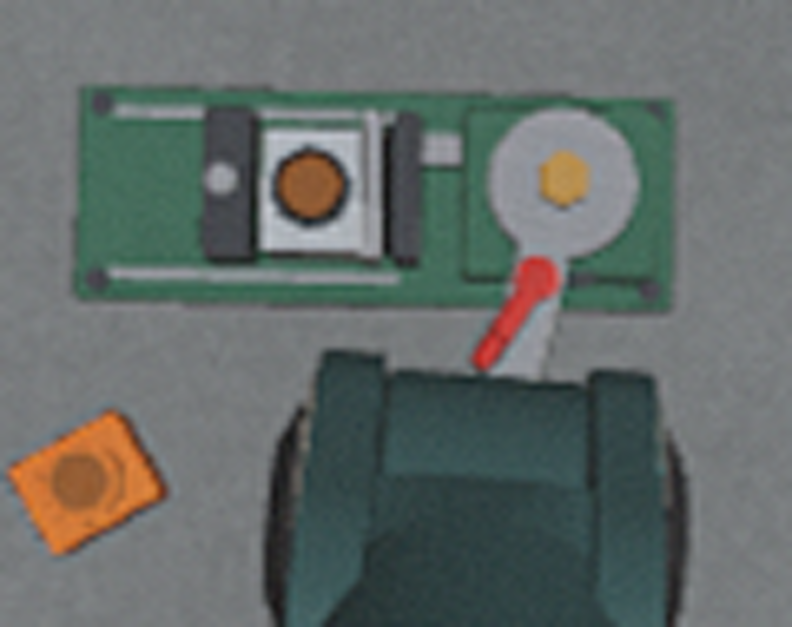

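Request:
apply_moves(
  motion=[
    [0.002, 0.007, 0, 0, 0, -0.008],
    [0.002, 0.007, 0, 0, 0, -0.008],
    [0.002, 0.007, 0, 0, 0, -0.008],
  ],
)

```text
time: 10.55
eef_pos: [0.4786, 0.0234, 0.0886]
eef_rot: [-1.57, 0.001, 1.224]
contact_force: [-2.3, -4.8, 4.1]
grip_width: 0.279
```

Request:
apply_moves(
  motion=[
    [0.002, 0.007, 0, 0, 0, -0.008],
    [0.002, 0.007, 0, 0, 0, -0.008],
  ],
)

```text
time: 10.72
eef_pos: [0.4798, 0.0269, 0.0886]
eef_rot: [-1.57, 0.001, 1.199]
contact_force: [-2.0, -6.0, 1.9]
grip_width: 0.279
```

Request:
apply_moves(
  motion=[
    [0.003, 0.007, 0, 0, 0, -0.008],
    [0.003, 0.006, 0, 0, 0, -0.008],
  ],
)

```text
time: 10.88
eef_pos: [0.4811, 0.0303, 0.0886]
eef_rot: [-1.57, 0.001, 1.174]
contact_force: [-3.4, -5.3, 4.4]
grip_width: 0.279
```

```bash
cat >> arc.py <<'E'
s=monitor.sense();e=np.array(s['eef_pos'][:2])-B;t=np.arctan2(-e[1],-e[0]);f=np.array(s['contact_force'])
print('push',-(f[0]*-np.sin(t)+f[1]*np.cos(t)),'rad',f[0]*np.cos(t)+f[1]*np.sin(t))
E
python3 arc.py
python3 - <<'E'
from h import *
grab('top','t12');crop('t12',175,145,295,240,6.6,'t12c')
E
python3 arc.py|tail -1
```

```text
{'time': 10.883, 'q': [-0.388, 0.433, 0.306, 2.133, -0.222, 0.607, 1.249], 'eef_pos': [0.481, 0.03, 0.089], 'eef_rot': [-1.57, 0.001, 1.174], 'contact_force': [-3.447, -5.281, 4.427], 'torque': [-1.14, 0.534, 0.03], 'grip_width': 0.279}
theta tcp -0.3835 R 0.1415
push 6.187467522136453 rad -1.220068796893672
push 5.170583447006865 rad -0.3303587262891312
```

View pics/t12c.png

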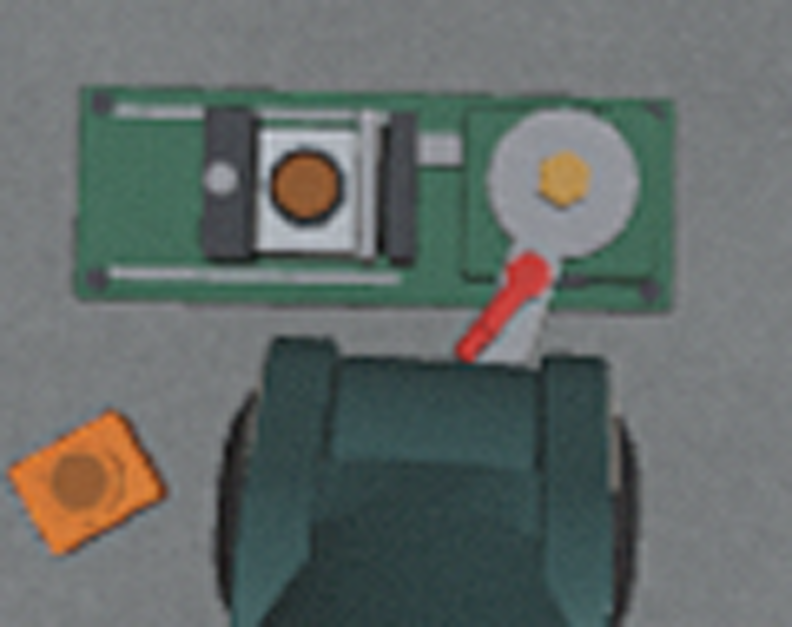

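Request:
apply_moves(
  motion=[
    [0.003, 0.006, 0, 0, 0, -0.008],
    [0.003, 0.006, 0, 0, 0, -0.008],
  ],
)

```text
time: 11.1
eef_pos: [0.4824, 0.0332, 0.0886]
eef_rot: [-1.569, 0.002, 1.148]
contact_force: [-3.6, -5.4, 5.3]
grip_width: 0.276
```

Request:
apply_moves(
  motion=[
    [0.003, 0.006, 0, 0, 0, -0.008],
  ],
)

```text
time: 11.18
eef_pos: [0.483, 0.0348, 0.0886]
eef_rot: [-1.569, 0.002, 1.136]
contact_force: [-3.9, -5.3, 5.7]
grip_width: 0.276
```

Request:
apply_moves(
  motion=[
    [0.003, 0.006, 0, 0, 0, -0.008],
  ],
)

```text
time: 11.27
eef_pos: [0.4838, 0.0363, 0.0885]
eef_rot: [-1.569, 0.002, 1.123]
contact_force: [-3.3, -5.4, 4.9]
grip_width: 0.28
```

Request:
apply_moves(
  motion=[
    [0.003, 0.006, 0, 0, 0, -0.008],
  ],
)

```text
time: 11.35
eef_pos: [0.4845, 0.0378, 0.0885]
eef_rot: [-1.569, 0.002, 1.111]
contact_force: [-3.3, -4.7, 4.4]
grip_width: 0.282
```

Request:
apply_moves(
  motion=[
    [0.003, 0.006, 0, 0, 0, -0.008],
  ],
)

```text
time: 11.43
eef_pos: [0.4852, 0.0393, 0.0885]
eef_rot: [-1.569, 0.002, 1.098]
contact_force: [-3.5, -4.6, 5.7]
grip_width: 0.278
```

```bash
python3 arc.py -.45 -.74 24
python3 - <<'E'
from h import *
grab('top','t13');crop('t13',175,145,295,240,6.6,'t13c')
E
python3 arc.py|tail -1
```

```text
{'time': 11.433, 'q': [-0.419, 0.441, 0.324, 2.123, -0.237, 0.614, 1.17], 'eef_pos': [0.485, 0.039, 0.089], 'eef_rot': [-1.569, 0.002, 1.098], 'contact_force': [-3.545, -4.553, 5.721], 'torque': [-1.009, 0.71, -0.036], 'grip_width': 0.278}
theta tcp -0.4537 R 0.1415
[0.003, 0.006, 0, 0, 0, -0.008], [0.003, 0.006, 0, 0, 0, -0.008], [0.003, 0.006, 0, 0, 0, -0.008], [0.003, 0.006, 0, 0, 0, -0.008], [0.003, 0.006, 0, 0, 0, -0.008], [0.003, 0.006, 0, 0, 0, -0.008], [0.003, 0.006, 0, 0, 0, -0.008], [0.003, 0.006, 0, 0, 0, -0.008], [0.004, 0.006, 0, 0, 0, -0.008], [0.004, 0.006, 0, 0, 0, -0.008], [0.004, 0.006, 0, 0, 0, -0.008], [0.004, 0.006, 0, 0, 0, -0.008], [0.004, 0.006, 0, 0, 0, -0.008], [0.004, 0.006, 0, 0, 0, -0.008], [0.004, 0.005, 0, 0, 0, -0.008], [0.004, 0.005, 0, 0, 0, -0.008], [0.004, 0.005, 0, 0, 0, -0.008], [0.004, 0.005, 0, 0, 0, -0.008], [0.004, 0.005, 0, 0, 0, -0.008], [0.004, 0.005, 0, 0, 0, -0.008], [0.004, 0.005, 0, 0, 0, -0.008], [0.004, 0.005, 0, 0, 0, -0.008], [0.004, 0.005, 0, 0, 0, -0.008], [0.005, 0.005, 0, 0, 0, -0.008], 
push 5.645718648571541 rad -1.190634342707477
push 5.625944124927611 rad -1.6942063153422975
```

View pics/t13c.png

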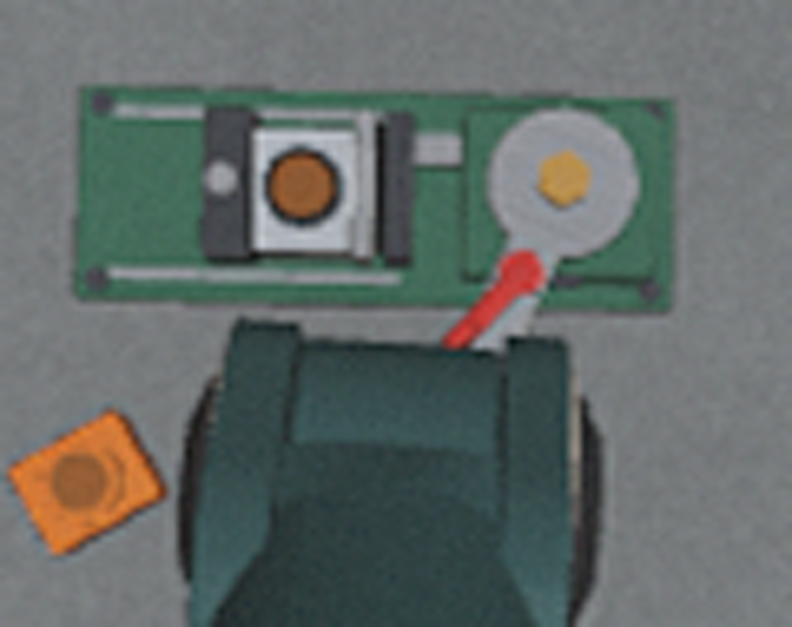

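Request:
apply_moves(
  motion=[
    [0.003, 0.006, 0, 0, 0, -0.008],
  ],
)

```text
time: 11.57
eef_pos: [0.4859, 0.0407, 0.0885]
eef_rot: [-1.569, 0.002, 1.086]
contact_force: [-2.9, -5.1, 5.6]
grip_width: 0.282
```

Request:
apply_moves(
  motion=[
    [0.003, 0.006, 0, 0, 0, -0.008],
  ],
)

```text
time: 11.65
eef_pos: [0.4867, 0.0423, 0.0885]
eef_rot: [-1.569, 0.002, 1.073]
contact_force: [-3.6, -5.2, 4.5]
grip_width: 0.28
```

Request:
apply_moves(
  motion=[
    [0.003, 0.006, 0, 0, 0, -0.008],
  ],
)

```text
time: 11.73
eef_pos: [0.4875, 0.0438, 0.0886]
eef_rot: [-1.569, 0.002, 1.061]
contact_force: [-3.6, -4.8, 4.4]
grip_width: 0.278
```

Request:
apply_moves(
  motion=[
    [0.003, 0.006, 0, 0, 0, -0.008],
  ],
)

```text
time: 11.82
eef_pos: [0.4882, 0.0452, 0.0885]
eef_rot: [-1.569, 0.002, 1.048]
contact_force: [-4.1, -6.0, 5.2]
grip_width: 0.279
```

Request:
apply_moves(
  motion=[
    [0.003, 0.006, 0, 0, 0, -0.008],
  ],
)

```text
time: 11.9
eef_pos: [0.489, 0.0465, 0.0885]
eef_rot: [-1.569, 0.002, 1.035]
contact_force: [-3.4, -5.8, 5.6]
grip_width: 0.282
```

Request:
apply_moves(
  motion=[
    [0.004, 0.006, 0, 0, 0, -0.008],
  ],
)

```text
time: 11.98
eef_pos: [0.4898, 0.0479, 0.0885]
eef_rot: [-1.569, 0.003, 1.023]
contact_force: [-4.6, -6.8, 6.1]
grip_width: 0.279
```

```bash
python3 arc.py
python3 - <<'E'
from h import *
grab('top','t14');crop('t14',200,155,260,190,13,'t14c');crop('t0' if 0 else 'top0',200,155,260,190,13,'t0cc');grab('scene','s14');crop('s14',190,130,320,250,6,'s14c')
E
python3 arc.py|tail -1
```

```text
{'time': 11.983, 'q': [-0.449, 0.45, 0.343, 2.111, -0.252, 0.622, 1.092], 'eef_pos': [0.49, 0.048, 0.089], 'eef_rot': [-1.569, 0.003, 1.023], 'contact_force': [-4.581, -6.789, 6.124], 'torque': [-1.291, 0.882, 0.011], 'grip_width': 0.279}
theta tcp -0.5223 R 0.1415
push 8.168968231027096 rad -0.5834494236775267
push 5.842113772497313 rad -0.9561242062372246
```

View pics/t14c.png

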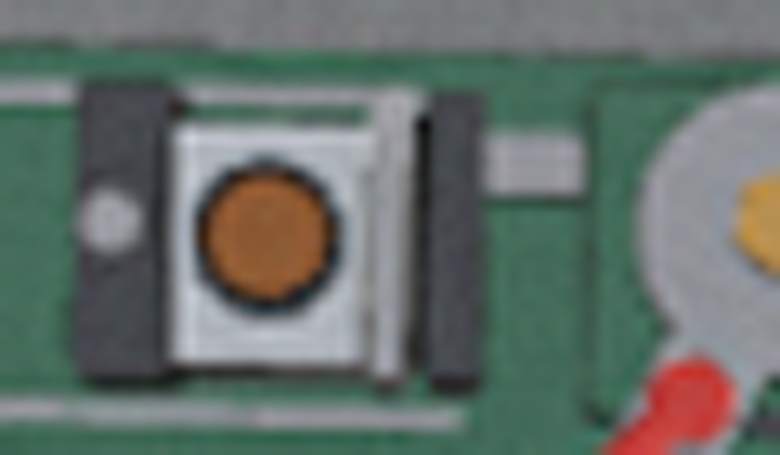

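View pics/s14c.png

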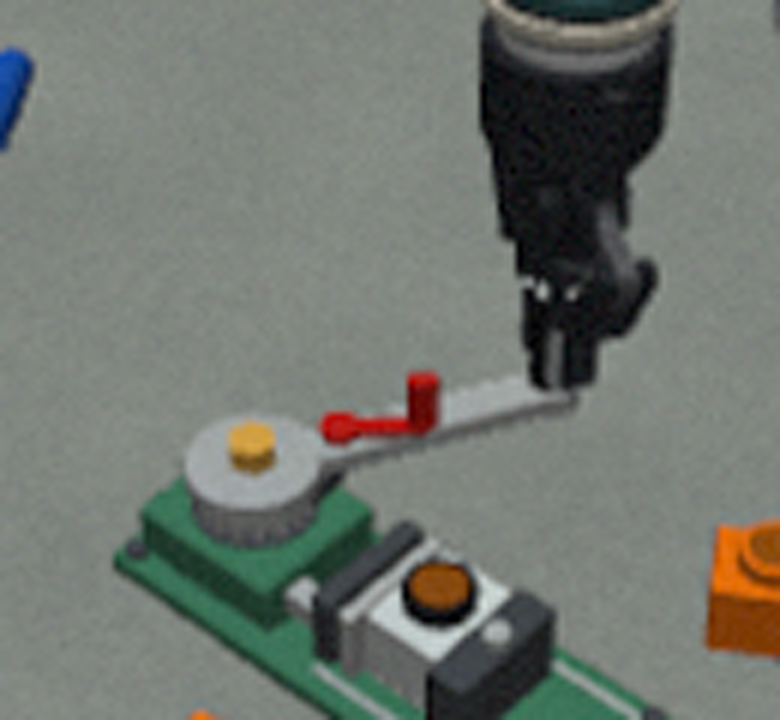

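Request:
apply_moves(
  motion=[
    [0.004, 0.006, 0, 0, 0, -0.008],
  ],
)

```text
time: 12.17
eef_pos: [0.4905, 0.0492, 0.0885]
eef_rot: [-1.569, 0.003, 1.01]
contact_force: [-4.4, -6.4, 6.3]
grip_width: 0.282
```

```bash
python3 arc.py
```

```text
{'time': 12.167, 'q': [-0.454, 0.452, 0.346, 2.109, -0.255, 0.624, 1.079], 'eef_pos': [0.491, 0.049, 0.088], 'eef_rot': [-1.569, 0.003, 1.01], 'contact_force': [-4.38, -6.44, 6.253], 'torque': [-1.409, 0.951, -0.047], 'grip_width': 0.282}
theta tcp -0.5329 R 0.1415
push 7.772007814005688 rad -0.5012720704616171
```

Request:
apply_moves(
  motion=[
    [0.004, 0.006, 0, 0, 0, -0.008],
  ],
)

```text
time: 12.25
eef_pos: [0.4914, 0.0506, 0.0885]
eef_rot: [-1.569, 0.003, 0.997]
contact_force: [-4.8, -7.1, 7.9]
grip_width: 0.279
```

```bash
python3 arc.py
```

```text
{'time': 12.25, 'q': [-0.459, 0.453, 0.349, 2.106, -0.258, 0.625, 1.066], 'eef_pos': [0.491, 0.051, 0.088], 'eef_rot': [-1.569, 0.003, 0.997], 'contact_force': [-4.808, -7.135, 7.852], 'torque': [-1.415, 1.105, -0.017], 'grip_width': 0.279}
theta tcp -0.545 R 0.1414
push 8.594222519024479 rad -0.4124550891239376
```

Request:
apply_moves(
  motion=[
    [0.004, 0.006, 0, 0, 0, -0.008],
  ],
)

```text
time: 12.33
eef_pos: [0.4923, 0.0521, 0.0885]
eef_rot: [-1.568, 0.003, 0.985]
contact_force: [-4.9, -6.3, 7.2]
grip_width: 0.281
```

```bash
python3 arc.py|tail -1
```

```text
push 7.9121291643604215 rad -0.8418516360421551
```

Request:
apply_moves(
  motion=[
    [0.004, 0.006, 0, 0, 0, -0.008],
  ],
)

```text
time: 12.42
eef_pos: [0.4932, 0.0535, 0.0885]
eef_rot: [-1.568, 0.004, 0.972]
contact_force: [-5.9, -7.6, 7.7]
grip_width: 0.281
```

```bash
python3 arc.py
```

```text
{'time': 12.417, 'q': [-0.468, 0.457, 0.356, 2.101, -0.263, 0.629, 1.04], 'eef_pos': [0.493, 0.053, 0.088], 'eef_rot': [-1.568, 0.004, 0.972], 'contact_force': [-5.891, -7.644, 7.664], 'torque': [-1.579, 1.27, -0.031], 'grip_width': 0.281}
theta tcp -0.5684 R 0.1415
push 9.613271251909124 rad -0.8507374389401487
```

Request:
apply_moves(
  motion=[
    [0.003, 0.005, 0, 0, 0, -0.006],
  ],
)

```text
time: 12.5
eef_pos: [0.4938, 0.0546, 0.0884]
eef_rot: [-1.568, 0.004, 0.963]
contact_force: [-5.9, -8.2, 8.5]
grip_width: 0.282
```

```bash
python3 arc.py
```

```text
{'time': 12.5, 'q': [-0.472, 0.459, 0.358, 2.1, -0.264, 0.63, 1.03], 'eef_pos': [0.494, 0.055, 0.088], 'eef_rot': [-1.568, 0.004, 0.963], 'contact_force': [-5.947, -8.175, 8.474], 'torque': [-1.595, 1.249, -0.007], 'grip_width': 0.282}
theta tcp -0.5776 R 0.1415
push 10.096198711923039 rad -0.5185919509826888
```

Request:
apply_moves(
  motion=[
    [-0.004, -0.007, 0, 0, 0, 0],
    [0, 0, 0, 0, 0, 0],
    [0, 0, 0, 0, 0, 0],
    [0, 0, 0, 0, 0, 0],
  ],
  fingers=-0.3,
)

```text
time: 12.83
eef_pos: [0.4939, 0.0541, 0.0883]
eef_rot: [-1.57, 0.002, 0.964]
contact_force: [-2.3, -4.1, 1.2]
grip_width: 0.351
```

```bash
python3 arc.py; python3 -c "
from h import *
grab('wrist','w15')"
```

```text
{'time': 12.833, 'q': [-0.47, 0.458, 0.357, 2.101, -0.266, 0.627, 1.034], 'eef_pos': [0.494, 0.054, 0.088], 'eef_rot': [-1.57, 0.002, 0.964], 'contact_force': [-2.27, -4.059, 1.182], 'torque': [-1.013, 0.578, 0.031], 'grip_width': 0.351}
theta tcp -0.575 R 0.1412
push 4.640897062985493 rad 0.30259139018992753
```

View pics/w15.png

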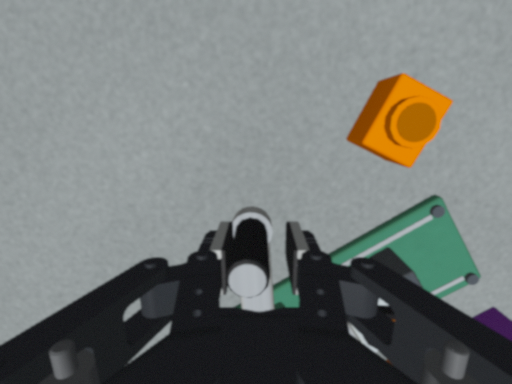

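Request:
apply_moves(
  motion=[
    [-0.009, -0.013, 0, 0, 0, 0],
    [-0.004, -0.007, 0, 0, 0, 0],
    [0, 0, 0, 0, 0, 0],
    [0, 0, 0, 0, 0, 0],
  ],
)

```text
time: 13.22
eef_pos: [0.4915, 0.0499, 0.0885]
eef_rot: [-1.571, -0.0, 0.964]
contact_force: [-0.5, -2.4, 0.7]
grip_width: 0.346
```

```bash
python3 arc.py; python3 -c "
from h import *
grab('wrist','w16')"
```

```text
{'time': 13.217, 'q': [-0.463, 0.453, 0.357, 2.109, -0.266, 0.622, 1.042], 'eef_pos': [0.492, 0.05, 0.089], 'eef_rot': [-1.571, -0.0, 0.964], 'contact_force': [-0.541, -2.434, 0.718], 'torque': [-0.445, 0.231, -0.004], 'grip_width': 0.346}
theta tcp -0.5409 R 0.141
push 2.3648758907937415 rad 0.7889514670469957
```

View pics/w16.png

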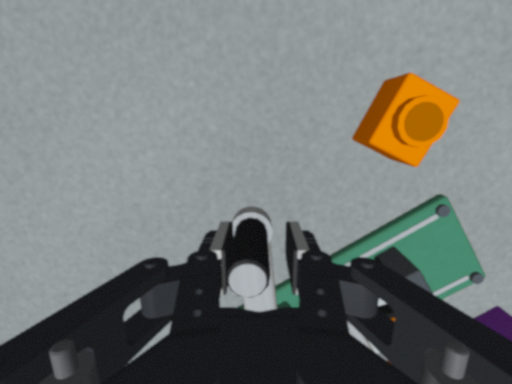

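Request:
apply_moves(
  motion=[
    [-0.007, -0.01, 0, 0, 0, 0],
    [-0.004, -0.007, 0, 0, 0, 0],
    [0, 0, 0, 0, 0, 0],
    [0, 0, 0, 0, 0, 0],
  ],
)

```text
time: 13.6
eef_pos: [0.489, 0.0459, 0.0886]
eef_rot: [-1.571, -0.001, 0.964]
contact_force: [0.4, 0.1, -0.8]
grip_width: 0.352
```

```bash
python3 arc.py; python3 -c "
from h import *
grab('wrist','w17');grab('top','t17');crop('t17',200,155,260,190,13,'t17c')"
```

```text
{'time': 13.6, 'q': [-0.457, 0.449, 0.357, 2.116, -0.265, 0.618, 1.05], 'eef_pos': [0.489, 0.046, 0.089], 'eef_rot': [-1.571, -0.001, 0.964], 'contact_force': [0.434, 0.131, -0.768], 'torque': [-0.051, -0.042, 0.004], 'grip_width': 0.352}
theta tcp -0.5078 R 0.1412
push -0.32527607968513406 rad 0.3154307897180445
```

View pics/w17.png

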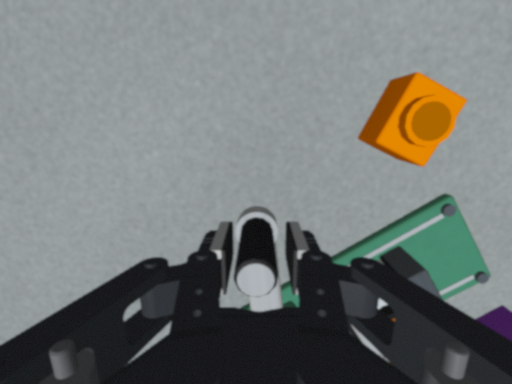

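View pics/t17c.png

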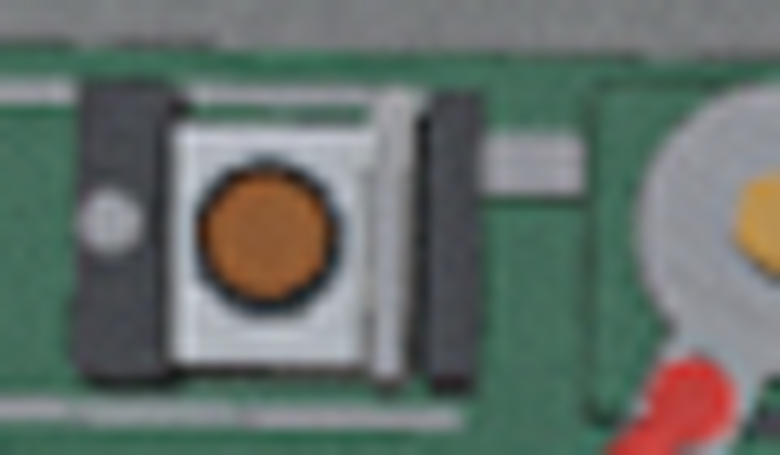

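Request:
apply_moves(
  motion=[
    [0, 0, 0.04, 0, 0, 0],
    [0, 0, 0.06, 0, 0, 0],
    [0, 0, 0.08, 0, 0, 0],
    [0, 0, 0.08, 0, 0, 0],
    [0, 0, 0.08, 0, 0, 0],
    [0, 0, 0.08, 0, 0, 0],
    [-0.06, 0, 0.08, 0, 0, 0],
    [-0.08, 0, 0.08, 0, 0, 0],
    [0, 0, 0, 0, 0, 0],
    [0, 0, 0, 0, 0, 0],
  ],
)

```text
time: 14.53
eef_pos: [0.4541, 0.046, 0.2352]
eef_rot: [-1.572, -0.004, 0.964]
contact_force: [-0.0, -0.8, -0.1]
grip_width: 0.348
```

Run:
```python
from h import *
st();grab('scene','s18');grab('top','t18');crop('s18',190,130,320,250,6,'s18c')
```

```text
{'time': 14.533, 'q': [-0.575, 0.14, 0.442, 2.091, -0.077, 0.921, 0.874], 'eef_pos': [0.454, 0.046, 0.235], 'eef_rot': [-1.572, -0.004, 0.964], 'contact_force': [-0.023, -0.842, -0.114], 'torque': [-0.026, -0.013, 0.009], 'grip_width': 0.348}
```

View pics/s18c.png

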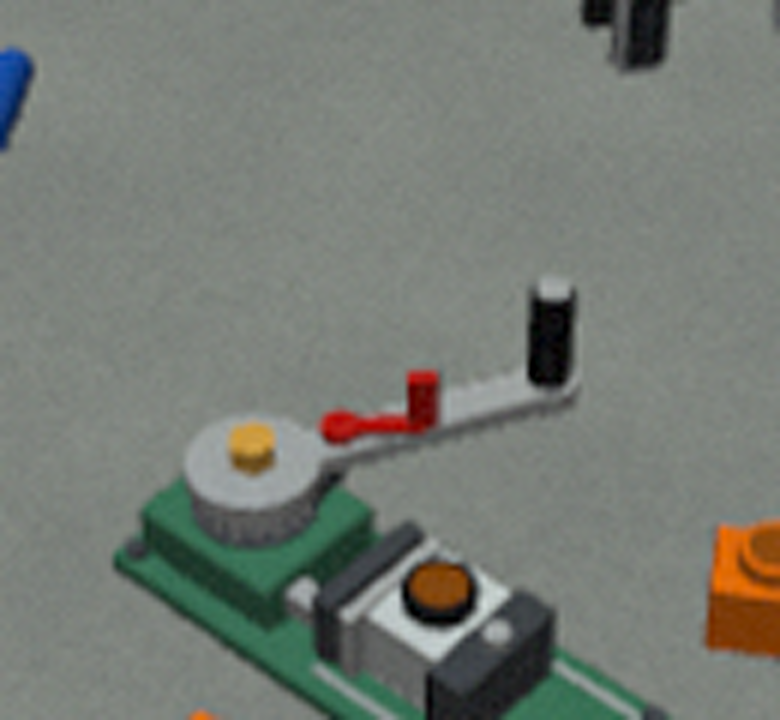

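View pics/t18.png

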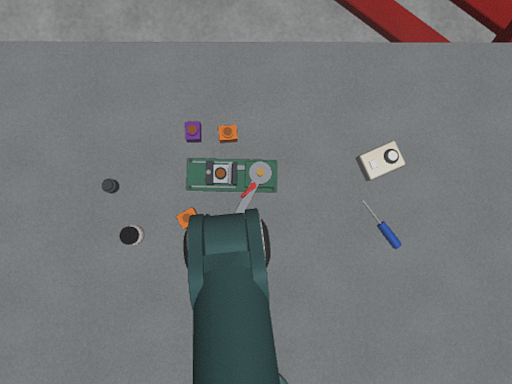

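Run:
```python
from h import *
g=lambda f:cv2.cvtColor(load(f)['p'],cv2.COLOR_RGB2GRAY).astype(np.float32)
def edge(f):
    # subpixel carriage right edge & face edges, rows 165..180 mean profile
    p=g(f)[164:182,225:250].mean(0);pp=cv2.resize(p[None],None,fx=20,fy=1,interpolation=cv2.INTER_CUBIC)[0]
    return p
for f in('t11','t12','t13','t14','t17','t18'):
    p=edge(f)
    seg=p[10:16];i=10+int(np.argmax(np.diff(p[10:20])));lo=p[8:14].min()
    x=np.arange(len(p));w=np.clip(70-p,0,None)*((x>4)&(x<18))
    m=g(f)[167:179,212:224];
    print(f,'dark centroid',(225+(w*x).sum()/w.sum()).round(2),np.round(p[5:17]).astype(int).tolist())
```

```text
t11 dark centroid 233.27 [125, 157, 131, 29, 55, 76, 73, 71, 76, 93, 110, 107]
t12 dark centroid 232.89 [157, 132, 62, 49, 71, 74, 72, 69, 90, 110, 107, 106]
t13 dark centroid 232.23 [155, 127, 29, 58, 76, 71, 70, 83, 101, 108, 106, 106]
t14 dark centroid 232.07 [144, 100, 41, 69, 73, 71, 70, 90, 110, 106, 107, 106]
t17 dark centroid 232.0 [143, 98, 46, 73, 73, 70, 71, 89, 109, 106, 106, 106]
t18 dark centroid 232.0 [141, 97, 45, 74, 72, 70, 71, 89, 109, 107, 106, 105]
```

Request:
apply_moves(
  motion=[
    [0.08, 0, -0.08, 0, 0, 0],
    [0.06, 0, -0.08, 0, 0, 0],
    [0, 0, -0.06, 0, 0, 0],
    [0, 0, 0, 0, 0, 0],
    [0, 0, 0, 0, 0, 0],
  ],
)

```text
time: 15.05
eef_pos: [0.4882, 0.0452, 0.1771]
eef_rot: [-1.569, 0.004, 0.963]
contact_force: [1.5, 0.0, -1.0]
grip_width: 0.348
```

```bash
python3 arc.py; python3 -c "
from h import *
grab('wrist','w19')
print(px2w('w19',256,200,.118))"
```

```text
{'time': 15.05, 'q': [-0.528, 0.297, 0.432, 2.066, -0.167, 0.816, 0.966], 'eef_pos': [0.488, 0.045, 0.177], 'eef_rot': [-1.569, 0.004, 0.963], 'contact_force': [1.481, 0.016, -0.96], 'torque': [0.016, 0.002, -0.019], 'grip_width': 0.348}
theta tcp -0.5003 R 0.1415
push -0.7249036779711785 rad 1.2919935189090466
[0.48037201 0.04745874 0.118     ]
```

View pics/w19.png

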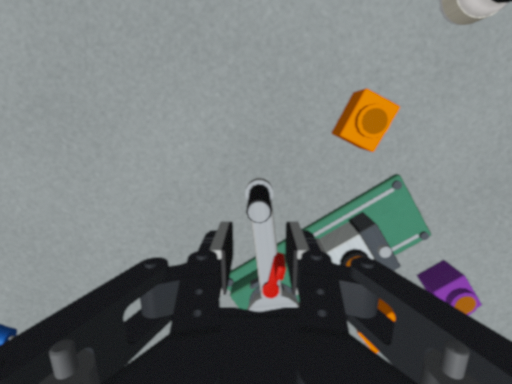

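Request:
apply_moves(
  motion=[
    [0, 0, -0.06, 0, 0, 0],
    [0, 0, -0.06, 0, 0, 0],
    [0, 0, -0.06, 0, 0, 0],
    [0, 0, -0.06, 0, 0, 0],
    [0, 0, -0.06, 0, 0, 0],
    [0, 0, -0.05, 0, 0, 0],
    [0, 0, 0, 0, 0, 0],
  ],
)

```text
time: 15.68
eef_pos: [0.488, 0.0457, 0.0901]
eef_rot: [-1.569, 0.002, 0.964]
contact_force: [-0.8, -0.3, -0.4]
grip_width: 0.351
```

Request:
apply_moves(
  motion=[
    [0, 0, 0, 0, 0, 0],
    [0, 0, 0, 0, 0, 0],
    [0, 0, 0, 0, 0, 0],
  ],
  fingers=-0.44,
)

```text
time: 15.93
eef_pos: [0.4898, 0.0458, 0.0922]
eef_rot: [-1.572, -0.002, 0.964]
contact_force: [0.1, -0.3, 0.3]
grip_width: 0.277
```

Request:
apply_moves(
  motion=[
    [0.004, 0.006, 0, 0, 0, -0.004],
  ],
)

```text
time: 16.02
eef_pos: [0.4902, 0.0467, 0.092]
eef_rot: [-1.572, -0.001, 0.957]
contact_force: [-2.2, -3.0, 1.9]
grip_width: 0.279
```

Request:
apply_moves(
  motion=[
    [0.004, 0.006, 0, 0, 0, -0.004],
  ],
)

```text
time: 16.1
eef_pos: [0.4908, 0.0479, 0.0917]
eef_rot: [-1.571, 0.0, 0.95]
contact_force: [-3.3, -3.3, 3.9]
grip_width: 0.283
```

Request:
apply_moves(
  motion=[
    [0.004, 0.006, 0, 0, 0, -0.008],
  ],
)

```text
time: 16.18
eef_pos: [0.4916, 0.0493, 0.0915]
eef_rot: [-1.571, 0.001, 0.937]
contact_force: [-2.7, -4.7, 5.0]
grip_width: 0.284
```

```bash
python3 arc.py
```

```text
{'time': 16.183, 'q': [-0.48, 0.45, 0.379, 2.109, -0.275, 0.63, 1.026], 'eef_pos': [0.492, 0.049, 0.091], 'eef_rot': [-1.571, 0.001, 0.937], 'contact_force': [-2.703, -4.727, 4.95], 'torque': [-1.066, 0.732, 0.005], 'grip_width': 0.284}
theta tcp -0.5374 R 0.1407
push 5.4443488988075 rad 0.09768471902373399
```

Request:
apply_moves(
  motion=[
    [0.004, 0.006, 0, 0, 0, -0.008],
  ],
)

```text
time: 16.27
eef_pos: [0.4923, 0.0506, 0.0913]
eef_rot: [-1.57, 0.002, 0.924]
contact_force: [-3.6, -6.1, 6.2]
grip_width: 0.277
```

Request:
apply_moves(
  motion=[
    [0.004, 0.006, 0, 0, 0, -0.008],
  ],
)

```text
time: 16.35
eef_pos: [0.4931, 0.0518, 0.0913]
eef_rot: [-1.57, 0.002, 0.911]
contact_force: [-4.9, -6.2, 6.9]
grip_width: 0.283
```

```bash
python3 arc.py
```

```text
{'time': 16.35, 'q': [-0.49, 0.454, 0.386, 2.104, -0.28, 0.634, 1.0], 'eef_pos': [0.493, 0.052, 0.091], 'eef_rot': [-1.57, 0.002, 0.911], 'contact_force': [-4.884, -6.25, 6.85], 'torque': [-1.325, 0.99, 0.021], 'grip_width': 0.283}
theta tcp -0.558 R 0.1406
push 7.887700845133395 rad -0.8343826424117893
```

Request:
apply_moves(
  motion=[
    [0.004, 0.006, 0, 0, 0, -0.008],
  ],
)

```text
time: 16.43
eef_pos: [0.4939, 0.0529, 0.0913]
eef_rot: [-1.57, 0.003, 0.898]
contact_force: [-5.3, -7.8, 7.5]
grip_width: 0.283
```

Request:
apply_moves(
  motion=[
    [0.004, 0.005, 0, 0, 0, -0.006],
  ],
)

```text
time: 16.52
eef_pos: [0.4945, 0.054, 0.0912]
eef_rot: [-1.57, 0.003, 0.889]
contact_force: [-6.2, -7.1, 8.8]
grip_width: 0.279
```

```bash
python3 arc.py
```

```text
{'time': 16.517, 'q': [-0.498, 0.458, 0.392, 2.1, -0.285, 0.638, 0.977], 'eef_pos': [0.495, 0.054, 0.091], 'eef_rot': [-1.57, 0.003, 0.889], 'contact_force': [-6.176, -7.129, 8.799], 'torque': [-1.649, 1.341, -0.023], 'grip_width': 0.279}
theta tcp -0.5768 R 0.1406
push 9.343589916167826 rad -1.288419016930126
```

Request:
apply_moves(
  motion=[
    [-0.009, -0.013, 0, 0, 0, 0.01],
    [-0.009, -0.013, 0, 0, 0, 0.01],
    [-0.005, -0.007, 0, 0, 0, 0],
    [0, 0, 0, 0, 0, 0],
    [0, 0, 0, 0, 0, 0],
  ],
  fingers=-0.3,
)

```text
time: 16.93
eef_pos: [0.4903, 0.048, 0.0911]
eef_rot: [-1.571, -0.001, 0.923]
contact_force: [-0.4, -0.5, -0.1]
grip_width: 0.354
```

```bash
python3 arc.py; python3 -c "
from h import *
grab('wrist','w20')"
```

```text
{'time': 16.933, 'q': [-0.48, 0.448, 0.382, 2.113, -0.28, 0.627, 1.018], 'eef_pos': [0.49, 0.048, 0.091], 'eef_rot': [-1.571, -0.001, 0.923], 'contact_force': [-0.389, -0.465, -0.06], 'torque': [-0.048, 0.032, -0.011], 'grip_width': 0.354}
theta tcp -0.5251 R 0.1411
push 0.5971974129493702 rad -0.10382805679016283
```

View pics/w20.png

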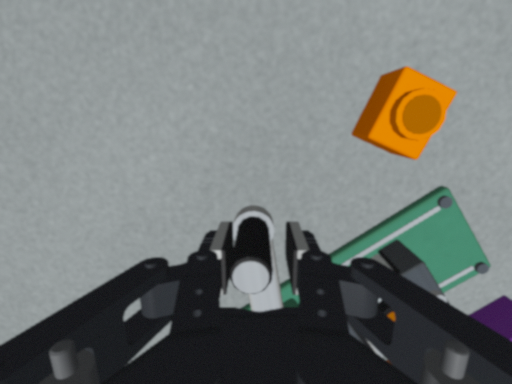

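Contact is gone, but the post sits slightly nearer the left pad. I'll centre 2 mm more, then lift clear.

Request:
apply_moves(
  motion=[
    [-0.004, -0.006, 0, 0, 0, 0],
    [0, 0, 0, 0, 0, 0],
    [0, 0, 0.04, 0, 0, 0],
    [0, 0, 0.06, 0, 0, 0],
    [0, 0, 0.08, 0, 0, 0],
    [0, 0, 0.08, 0, 0, 0],
    [0, 0, 0.08, 0, 0, 0],
    [0, 0, 0.08, 0, 0, 0],
    [-0.06, 0, 0.08, 0, 0, 0],
    [0, 0, 0, 0, 0, 0],
  ],
)

```text
time: 17.82
eef_pos: [0.4745, 0.0462, 0.2198]
eef_rot: [-1.573, -0.005, 0.923]
contact_force: [0.4, 0.1, 0.0]
grip_width: 0.346
```

Run:
```python
from h import *
st();grab('scene','s21');grab('top','t21');crop('s21',190,130,320,250,6,'s21c');crop('t21',175,145,295,240,6.6,'t21c')
```

```text
{'time': 17.817, 'q': [-0.578, 0.202, 0.468, 2.066, -0.119, 0.893, 0.878], 'eef_pos': [0.475, 0.046, 0.22], 'eef_rot': [-1.573, -0.005, 0.923], 'contact_force': [0.45, 0.143, 0.02], 'torque': [0.084, 0.008, 0.006], 'grip_width': 0.346}
```

View pics/s21c.png

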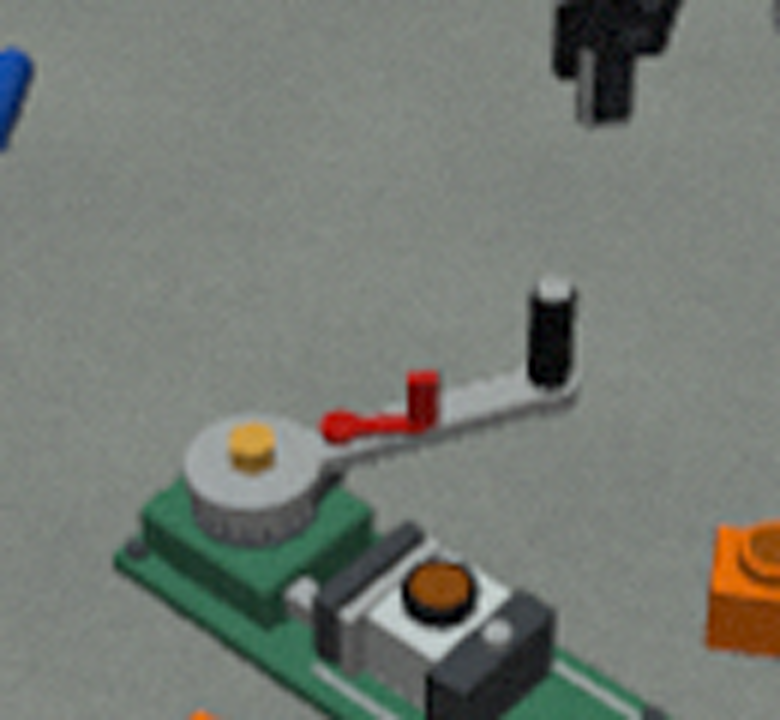

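View pics/t21c.png

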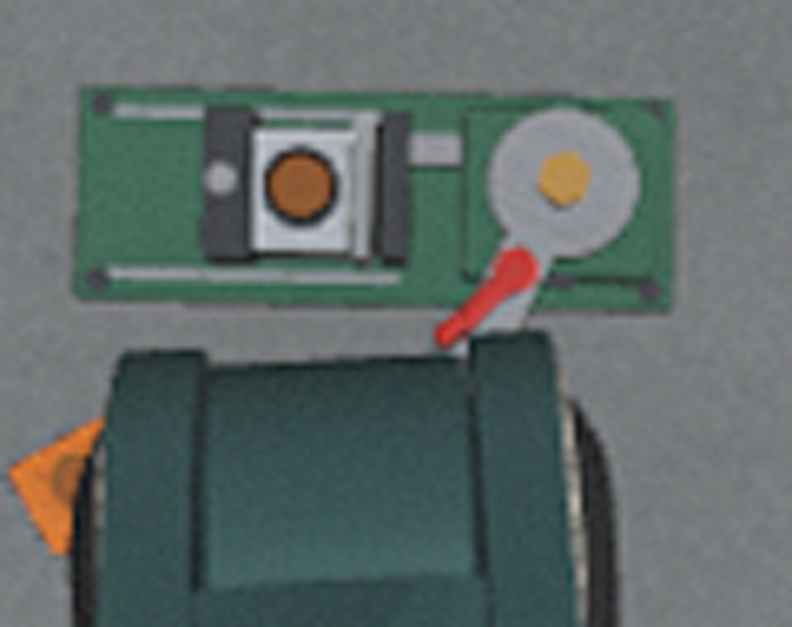

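```bash
python3 -c "
from h import *
print(job.job_done())"
```

```text
the job is handed in; nothing more can be done
None
```

I flipped the red lever to the tightening side, then swung the handle freely anticlockwise. One clockwise stroke ran the jaw until the mount met both jaws. I stopped when the push at the grip, read while moving, had climbed from about 6 N running free to about 10.1 N.

- **Snugness:** When I let go, the handle sprang back about 0.06 rad. I pushed it once more as a check, and it reached about 9.4 N at the same angle. The handle came back to the same place, so I take it the bolt held.
- **Last pictures:** The mount sits against both jaws, the lever leans to the tightening side and the gripper is clear of the handle. The bystanders show no change; the arm hides part of one orange look-alike in the last overhead view, but it was unmoved in the earlier ones. The job took about 18 s.
- **Uncertain points:**
  - Single force readings scatter by about ±0.5 N.
  - The overhead picture is too coarse to confirm the last 0.5 mm or so of jaw travel. Snugness therefore rests on the force readings, not on a seen jaw position.

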